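Load the coil winder's bobbin carrier and run the spindle through

TASK

Load the bobbin carrier for the coil winder: stand each of the three empty square bobbins in the saddle whose bay fits its width. Once all three are seated, run the spindle in from the left through both cheeks and all three bobbins until its handle's shoulder is up against the left cheek, and let go. Leave the solder spool and the transformer where they are.

Things in the scene. Friction and masses are not known exactly. Their poses are not given: they have to be found in the camera images.
- bobbin_narrow: narrow one of three empty off-white plastic bobbins: two 50 mm square flanges, 3 mm thick, 14 mm over their outer faces; 24 mm square hole right through. Stands on the flange edges, hole level. Origin: centre of the underside, 25 mm below the hole's axis; z up, y along the hole; same either way round. Grip from above on the outer flange faces, closing along y.
- bobbin_middle: middle one of three empty off-white plastic bobbins: two 50 mm square flanges, 3 mm thick, 26 mm over their outer faces; 24 mm square hole right through. Stands on the flange edges, hole level. Origin: centre of the underside, 25 mm below the hole's axis; z up, y along the hole; same either way round. Grip from above on the outer flange faces, closing along y.
- bobbin_wide: wide one of three empty off-white plastic bobbins: two 50 mm square flanges, 3 mm thick, 38 mm over their outer faces; 24 mm square hole right through. Stands on the flange edges, hole level. Origin: centre of the underside, 25 mm below the hole's axis; z up, y along the hole; same either way round. Grip from above on the outer flange faces, closing along y.
- saddle_narrow: grey saddle fixed on the carrier, the one with the narrow bay: 24 mm clear along y between two guide walls (for the 14 mm bobbin), 56 mm clear along x between low lips. Origin: centre of the underside, 8 mm above the bench; seat 6 mm, guide wall tops 22 mm, lip tops 15 mm above it. Axes as the carrier's. Which saddle stands where changes from start to start.
- saddle_middle: grey saddle fixed on the carrier, the one with the middle bay: 36 mm clear along y between two guide walls (for the 26 mm bobbin), 56 mm clear along x between low lips. Origin: centre of the underside, 8 mm above the bench; seat 6 mm, guide wall tops 22 mm, lip tops 15 mm above it. Axes as the carrier's. Which saddle stands where changes from start to start.
- saddle_wide: grey saddle fixed on the carrier, the one with the wide bay: 48 mm clear along y between two guide walls (for the 38 mm bobbin), 56 mm clear along x between low lips. Origin: centre of the underside, 8 mm above the bench; seat 6 mm, guide wall tops 22 mm, lip tops 15 mm above it. Axes as the carrier's. Which saddle stands where changes from start to start.
- carrier: bobbin carrier, fixed: dark base plate 78 x 236 x 8 mm, at each end an aluminium cheek 64 mm wide, 56 mm high over the bench, at y = 106 to 114 mm and -106 to -114 mm. Each has a brass-rimmed 17 mm bore; their common axis runs along y, 39 mm above the bench. Saddles at y = -60, 0, 60 mm; seated bobbins' holes are in line with the bores. Origin: underside centre, bench level; +y to the left end.
- spindle: 12 mm steel bar, 100 g, with a 20 x 20 x 45 mm black square handle. Origin: handle centre, on the axis; bar along -y: shoulder at y = -22.5 mm, tip at -263.5 mm, last 8 mm tapered to 6 mm. Lies on handle and tip, 0.016 rad nose-down. Grip the handle's flat sides, closing along x. Home: shoulder on the left cheek, origin at carrier y = 136.5 mm; let go, it drops 2.5 mm in the bores.
- solder_spool: bystander, loose: round spool of solder with a blue lower rim, 53 x 69 x 50 mm, standing on end behind the bobbins; origin at the centre of its underside. Not to be moved.
- transformer: bystander, loose: small grey and cream block-shaped transformer, 44 x 44 x 36 mm, behind the bobbins; origin at the centre of its underside. Not to be moved.
Mind the look-alikes: they are no part of the job. Leave any blue or yellow look-alike of the bobbin_middle alone.

How it is judged (in metres and radians):
On the way:
1. all three bobbins stand in their own saddles, seated and upright, before the spindle goes home (x of bobbin_narrow in the frame of saddle_narrow between -0.008 and 0.008 m and y of bobbin_narrow in the frame of saddle_narrow between -0.008 and 0.008 m and z of bobbin_narrow in the frame of saddle_narrow between 0.002 and 0.01 m and angle between each of bobbin_narrow, bobbin_middle, bobbin_wide's own z axis and vertical below 0.12 rad and angle between the y axis of bobbin_narrow and the y axis of saddle_narrow, either way round below 0.25 rad and x of bobbin_middle in the frame of saddle_middle between -0.008 and 0.008 m and y of bobbin_middle in the frame of saddle_middle between -0.008 and 0.008 m and z of bobbin_middle in the frame of saddle_middle between 0.002 and 0.01 m and angle between the y axis of bobbin_middle and the y axis of saddle_middle, either way round below 0.25 rad and x of bobbin_wide in the frame of saddle_wide between -0.008 and 0.008 m and y of bobbin_wide in the frame of saddle_wide between -0.008 and 0.008 m and z of bobbin_wide in the frame of saddle_wide between 0.002 and 0.01 m and angle between the y axis of bobbin_wide and the y axis of saddle_wide, either way round below 0.25 rad and y of spindle in the frame of carrier above 0.15 m), for 0.2 s.
At the end, for the whole second after the job is handed in: Each bobbin stands upright (0.12 rad) in the saddle of its width, on the seat (4 mm), within 8 mm of its middle; the spindle lies through both cheeks and the bobbins, aligned within 0.06 rad, its shoulder within 8 mm of the left cheek; all let go and at rest (x of bobbin_narrow in the frame of saddle_narrow between -0.008 and 0.008 m and y of bobbin_narrow in the frame of saddle_narrow between -0.008 and 0.008 m and z of bobbin_narrow in the frame of saddle_narrow between 0.002 and 0.01 m and angle between each of bobbin_narrow, bobbin_middle, bobbin_wide's own z axis and vertical below 0.12 rad and angle between the y axis of bobbin_narrow and the y axis of saddle_narrow, either way round below 0.25 rad and x of bobbin_middle in the frame of saddle_middle between -0.008 and 0.008 m and y of bobbin_middle in the frame of saddle_middle between -0.008 and 0.008 m and z of bobbin_middle in the frame of saddle_middle between 0.002 and 0.01 m and angle between the y axis of bobbin_middle and the y axis of saddle_middle, either way round below 0.25 rad and x of bobbin_wide in the frame of saddle_wide between -0.008 and 0.008 m and y of bobbin_wide in the frame of saddle_wide between -0.008 and 0.008 m and z of bobbin_wide in the frame of saddle_wide between 0.002 and 0.01 m and angle between the y axis of bobbin_wide and the y axis of saddle_wide, either way round below 0.25 rad and x of spindle in the frame of carrier between -0.008 and 0.008 m and y of spindle in the frame of carrier between 0.13 and 0.145 m and z of spindle in the frame of carrier between 0.03 and 0.047 m and angle between the y axis of spindle and the y axis of carrier, either way round below 0.06 rad and linear speed of each of bobbin_narrow, bobbin_middle, bobbin_wide, spindle below 0.01 m/s); the robot touches nothing.
It fails at once if the solder spool is moved more than 20 mm (distance of solder_spool from where it was at the start of the episode above 0.02 m).
It fails at once if the transformer is moved more than 20 mm (distance of transformer from where it was at the start of the episode above 0.02 m).
It also fails if it takes over 128 s, if anything falls off the work surface, if the arm or the gripper's body presses on something with over 40 N, if the wrist force passes 120 N, or if a joint passes its speed limit or range.

ROBOT

A 6-joint arm with a two-finger parallel gripper is mounted at the origin on a cart in front of the work surface, level with it; the furniture and walls round the work are solid. World frame = base frame: x ahead of the robot, y to its left, z up, the work surface at z = 0. Lengths are in m, angles in degrees, forces in N, time in s.
With the tool pointing down it reaches from about 0.375 to 0.925 m from the base axis. Payload 5.7 kg.
Tool frame: the origin (TCP) lies at the very end of the fingers, on their centre line; the grasp point (between the pads) lies 19 mm behind it; z points along the fingers, y is the line along which they close (so a half turn about z gives the same grasp; the last joint's range is limited). The gripper opens to 88 mm and grips with 3 to 60 N. Pads are 20 mm wide; open, the fingers measure 115 mm over their backs; the gripper's body (75 mm by 178 mm) begins 61 mm behind the grasp point.
Start: joints at [-83.371, 20.558, 86.54, -0, 72.909, -6.595], TCP at [0.137, -0.584, 0.223] pointing down, gripper open.
Joint ranges: [-170.27, 170.27], [-57.76, 135], [12.27, 136.19], [-55.21, 235.2], [11.17, 155.16], [-170.74, 170.74]. Speed limits (degrees/s): [136.94, 136.94, 180, 180, 180, 180].

INTERFACE

Orientations are given as [roll, pitch, yaw] about the fixed x, y, z axes, in that order (R = Rz(yaw) Ry(pitch) Rx(roll)).
In Python, from workcell import readout, get_image, job, nets gives the robot as it stands.
- The arm moves only by the tool send_rows, never from a script. Its arguments are lists of equal length, an entry for each row: "slide": the shift along the tool's x, y, z normalised to -1 to 1, where 1 is 500 mm, a list of three; "twist": the turn, a rotation vector about the tool's x, y, z normalised to -1 to 1, where 1 is 0.5 rad, a list of three. A call has 1 to 8 rows; each row shifts and turns the commanded pose from where the row before left it, along the tool's axes as they then stand; what a row does not reach is not made up. A row lasts 1/12 s, in which the tool goes at most 41.7 mm and 7.16 degrees, less where a joint would pass 70% of its speed; a pose out of reach is approached as far as the arm can. A call with a number of a shift or a turn outside -1 to 1 is refused whole. A call with a gripper value outside its range is refused whole. "claw" is the opening, from 0 (shut) to 1 (fully open), set as the call begins (left out, the last holds). The fingers move at their own pace and stop on an object; "newtons" is the grip in N (left out, the last holds). Time passes only in rows, so rows that do not move let the fingers close. It gives the time, the measured TCP pose, the force, the opening and the grip force at its end, in the units of the state.
- readout.observe(): the state, without advancing time (a new reading comes with each control period).
- get_image(name): name is "side" or "top" or "wrist"; returns a dict with "img" (400x640x3 uint8, blue, green, red), "z_map" (400x640 float32, m along the optical axis (not along the pixel's ray), 0 where there is no reading), "fx", "fy", "cx", "cy" (pixels), "k1" (the pictures are not rectified: a ray, as slopes to the right and down, at radius r is drawn at 1 + k1 r^2 times it, then the intrinsics apply), "extrinsics" (4x4, takes a point from world to camera coordinates). Camera axes: x right, y up, looking along -z (the intrinsics and any distortion apply to the point x, -y, -z); pixel columns grow to the right and rows downward; lengths in m; the calibration is good to about 2 mm. A picture is of the moment at which its call begins.
- job.close_job(): hands the job in; it is judged then, once.
Trained networks look in the newest picture that a camera, given by its name, has taken for a name from the list of things; names that differ only in an ending like _2 or _b are one class to them, and where a whole thing is asked for, a point or a joint stands for the part that bears it (a point fixed in the world has none). Each returns a list of dicts, best first, with "p" (0 to 1); they miss things now and then, are a little off and sometimes report something else, mostly with a low value. They report only what shows in the picture. A call takes as long as a camera call. They do not tell look-alikes from the thing itself.
- nets.search_frame(camera, name): "box" ([left, top, width, height] in pixels, round what is visible of it).
- nets.silhouettes(camera, name): "mask" (400x640 bool, what is visible of it) and "box" ([left, top, width, height] in pixels, round what is visible of it).
- nets.mark_of(camera, name): "centre" ([row, column] in pixels: a listed point, or the origin of a listed thing).
The state is a dict: "time": time; "joint_pos": joint angles; "joint_vel": joint speeds; "effort": joint torques, N m; "eef_pos": TCP position; "tcp_rot": TCP orientation; "wrist_force": force on the tool from outside, world axes, zero at the start; "wrist_torque": the same for the moment, N m; "gripper_width": finger opening in m; "grasp_force": force on a finger pad.
Only numpy, scipy, OpenCV 4.12 (cv2) and the standard library are available. Lean on these libraries where they do the work, as an engineer would, in place of code of your own. Each camera call takes 0.05 s, during which the arm holds its last target. There are 200 camera calls.

## Working session

There is one attempt and no reset: what is moved stays moved. The work goes in short steps, Python scripts to look and compute and a tool call to move; the robot and the scene stay as the last step left them, time stands still between calls to the robot, and variables do not carry over. Pictures are saved under pics/ and viewed, at most 14 in all, crops included, and the job is handed in when it is done.

Besides the shell and the picture viewer there is one more tool, called as a command line: name --argument value ..., lists and objects as JSON in quotes. send_rows: Moves the arm, as the interface text tells. Scaled input: -1 to 1 covers 500 mm each way for a shift and 0.5 rad each way for a turn. Its arguments: {"type":"object","properties":{"slide":{"type":"array"},"twist":{"type":"array"},"claw":{"type":"number"},"newtons":{"type":"number"}},"required":["slide","twist"]}

```bash
mkdir -p pics; cat > h.py <<'E'
import numpy as np, cv2
from workcell import readout, get_image, job, nets
def cloud(d):
    z=d["z_map"]; H,W=z.shape
    v,u=np.mgrid[0:H,0:W].astype(float)
    K=np.array([[d["fx"],0,d["cx"]],[0,d["fy"],d["cy"]],[0,0,1]])
    p=cv2.undistortPoints(np.stack([u.ravel(),v.ravel()],1)[:,None],K,np.array([d["k1"],0,0,0.]))[:,0].reshape(H,W,2)
    c=np.stack([p[...,0]*z,-p[...,1]*z,-z,np.ones_like(z)],-1)
    w=c@np.linalg.inv(np.array(d["extrinsics"])).T
    w=w[...,:3]; w[z<=0]=np.nan
    return w
def show(s): 
    return {k:np.round(s[k],4).tolist() for k in("time","eef_pos","tcp_rot","gripper_width","grasp_force","wrist_force","joint_pos")}
E
python3 - <<'E'
from h import *
print(show(readout.observe()))
for n in("top","side"):
    d=get_image(n); cv2.imwrite(f"pics/{n}0.png",d["img"]); w=cloud(d); np.save(f"{n}0.npy",w)
    for o in "bobbin_narrow bobbin_middle bobbin_wide saddle_narrow saddle_middle saddle_wide carrier spindle solder_spool transformer".split():
        for r in nets.silhouettes(n,o)[:4]:
            m=r["mask"]; q=w[m]; q=q[~np.isnan(q[:,0])]
            if len(q): print(n,o,round(r["p"],2),np.round(r["box"]),m.sum(),np.round(np.median(q,0),3),np.round(np.percentile(q,[3,97],axis=0),3).tolist())
E
```

```text
{'time': 0.0, 'eef_pos': [0.1372, -0.5834, 0.2218], 'tcp_rot': [-179.9005, -0.0122, 13.225], 'gripper_width': 0.0876, 'grasp_force': 0.0, 'wrist_force': [0.2457, 0.6399, -0.0478], 'joint_pos': [-83.3703, 20.5965, 86.5969, 0.0007, 72.9068, -6.5955]}
top bobbin_narrow 0.45 [367. 165.   6.  16.] 118 [ 0.636 -0.091  0.04 ] [[0.614, -0.099, 0.001], [0.661, -0.084, 0.054]]
top bobbin_middle 0.64 [407. 165.  17.  18.] 185 [ 0.642 -0.219  0.039] [[0.622, -0.234, 0.0], [0.666, -0.205, 0.051]]
top bobbin_middle 0.56 [404. 105.  22.  19.] 230 [ 0.823 -0.222  0.04 ] [[0.802, -0.247, 0.008], [0.845, -0.2, 0.054]]
top bobbin_middle 0.55 [408. 286.  15.  21.] 268 [ 0.275 -0.218  0.036] [[0.249, -0.245, -0.003], [0.298, -0.2, 0.051]]
top bobbin_wide 0.58 [320. 167.  20.  18.] 184 [0.635 0.037 0.039] [[0.613, 0.016, 0.003], [0.66, 0.058, 0.053]]
top bobbin_wide 0.44 [379. 209.  22.  21.] 454 [ 0.507 -0.156  0.015] [[0.475, -0.182, 0.009], [0.538, -0.126, 0.029]]
top saddle_narrow 0.67 [338. 201.  20.  24.] 437 [ 0.522 -0.036  0.014] [[0.492, -0.063, 0.009], [0.556, -0.009, 0.031]]
top saddle_middle 0
[... 1282 characters left out ...]
e_middle 0.55 [390. 196.  14.  17.] 221 [ 0.736 -0.115  0.03 ] [[0.724, -0.125, 0.002], [0.756, -0.094, 0.051]]
side saddle_middle 0.38 [333. 213.  13.   7.] 48 [ 0.539 -0.083  0.02 ] [[0.516, -0.122, 0.01], [0.556, -0.061, 0.03]]
side saddle_wide 0.6 [328. 219.  21.  13.] 123 [ 0.491 -0.143  0.019] [[0.186, -0.656, 0.01], [0.526, -0.125, 0.304]]
side carrier 0.63 [317. 193.  45.  51.] 469 [ 0.501 -0.207  0.029] [[0.467, -0.214, 0.005], [0.539, 0.005, 0.055]]
side solder_spool 0.56 [393. 195.  14.  19.] 271 [ 0.736 -0.114  0.028] [[0.722, -0.126, -0.001], [0.773, -0.083, 0.051]]
side transformer 0.51 [369. 184.  16.  14.] 174 [0.748 0.016 0.022] [[0.735, 0.006, 0.001], [0.773, 0.039, 0.036]]
```

```bash
python3 - <<'E'
import cv2
a=cv2.imread("pics/top0.png")[90:320,270:450]; cv2.imwrite("pics/topc.png",cv2.resize(a,None,fx=2.6,fy=2.6,interpolation=2))
a=cv2.imread("pics/side0.png")[140:290,230:470]; cv2.imwrite("pics/sidec.png",cv2.resize(a,None,fx=3.3,fy=3.3,interpolation=2))
E
```

```text
(no output)
```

View pics/topc.png

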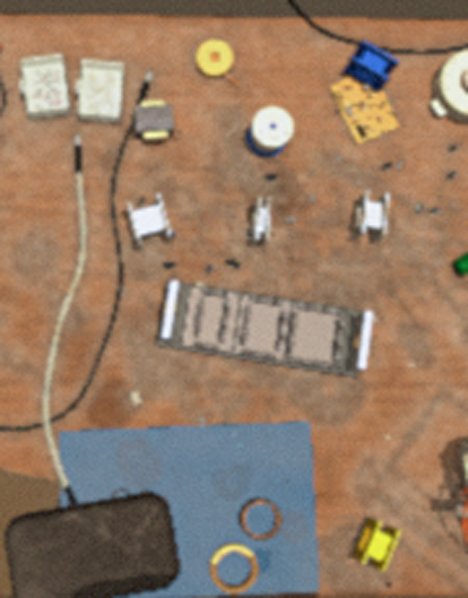

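View pics/sidec.png

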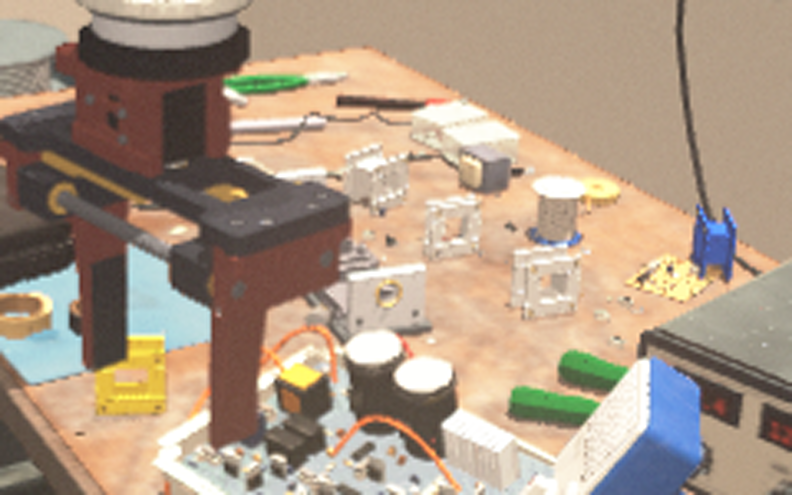

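The crops show three white bobbins (top crop at (150,218), (260,218), (373,213)), the tilted carrier at (265,325), and yellow and blue look-alikes. The spindle isn't in the crop, so I'll view the full top picture.

View pics/top0.png

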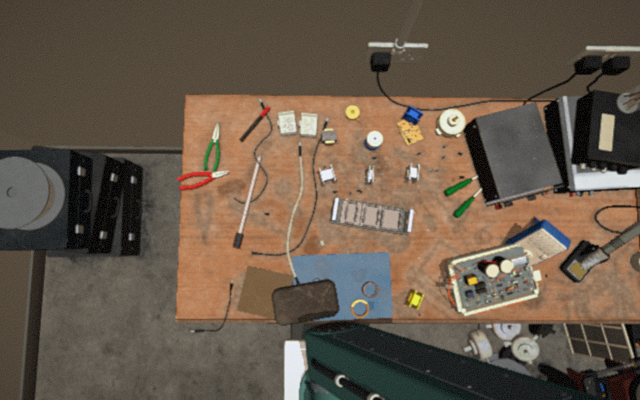

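```bash
python3 - <<'E'
from h import *
for n in("top","side","wrist"):
    d=get_image(n)
    for r in nets.search_frame(n,"spindle")[:4]: print(n,r)
w=np.load("top0.npy")
def pts(x0,x1,y0,y1,z0,z1):
    q=w.reshape(-1,3); return q[(q[:,0]>x0)&(q[:,0]<x1)&(q[:,1]>y0)&(q[:,1]<y1)&(q[:,2]>z0)&(q[:,2]<z1)]
for nm,b in dict(L=(.45,.6,-.02,.05),R=(.4,.6,-.25,-.17)).items():
    q=pts(*b,.048,.065); print(nm,len(q),q.mean(0).round(4),cv2.minAreaRect((q[:,:2]*1000).astype(np.float32)))
for nm,b in dict(wide=(.59,.69,-.02,.09),nar=(.59,.69,-.13,-.06),mid=(.6,.69,-.26,-.18)).items():
    q=pts(*b,.042,.065); print(nm,len(q),q.mean(0).round(4),cv2.minAreaRect((q[:,:2]*1000).astype(np.float32)))
# saddle guide walls
q=pts(.45,.58,-.2,0,.022,.04)
print(len(q))
E
```

```text
top {'box': [230.0, 156.2, 30.1, 91.8], 'p': 0.68}
side {'box': [300.9, 172.9, 27.6, 9.1], 'p': 0.5}
L 64 [0.5338 0.013  0.0558] ((534.0543823242188, 12.656086921691895), (9.350748062133789, 62.779808044433594), 83.3773422241211)
R 76 [ 0.5006 -0.2036  0.0554] ((500.8521423339844, -203.78233337402344), (8.931961059570312, 62.813255310058594), 80.65853118896484)
wide 53 [0.6368 0.0373 0.0485] ((637.3510131835938, 36.850059509277344), (49.485164642333984, 37.85028076171875), 16.5427188873291)
nar 49 [ 0.6367 -0.0918  0.0485] ((637.920166015625, -91.26412963867188), (13.959335327148438, 48.5941047668457), 88.81503295898438)
mid 64 [ 0.645  -0.2205  0.0475] ((646.0458374023438, -220.6254425048828), (27.124826431274414, 48.6384391784668), 82.51251983642578)
260
```

The full view shows the spindle: its black handle is at (238,241) and the bar runs up to (259,160). I'll move in over the bobbins for a close look.

send_rows --slide '[[0.06, -0.042, -0.009], [0.06, -0.042, -0.009], [0.06, -0.042, -0.009], [0.06, -0.042, -0.009], [0.06, -0.042, -0.009], [0.06, -0.042, -0.009], [0.06, -0.042, -0.009], [0.06, -0.042, -0.009]]' --twist '[[0, 0, 0], [0, 0, 0], [0, 0, 0], [0, 0, 0], [0, 0, 0], [0, 0, 0], [0, 0, 0], [0, 0, 0]]'

```text
time: 2.07
eef_pos: [0.3333, -0.3642, 0.2591]
tcp_rot: [180.0, -0.0, 13.2]
wrist_force: [0.3, -0.1, 0.3]
gripper_width: 0.0877
grasp_force: 0.0
```

send_rows --slide '[[0.06, -0.042, -0.009], [0.06, -0.042, -0.009], [0.06, -0.042, -0.009], [0.06, -0.042, -0.009], [0.06, -0.042, -0.009], [0.06, -0.042, -0.009], [0.06, -0.042, -0.009], [0.06, -0.042, -0.009]]' --twist '[[0, 0, 0], [0, 0, 0], [0, 0, 0], [0, 0, 0], [0, 0, 0], [0, 0, 0], [0, 0, 0], [0, 0, 0]]'

```text
time: 2.73
eef_pos: [0.5286, -0.1455, 0.2951]
tcp_rot: [180.0, -0.0, 13.2]
wrist_force: [-0.0, -1.3, 0.0]
gripper_width: 0.0877
grasp_force: 0.0
```

send_rows --slide '[[0.06, -0.042, -0.009], [0.06, -0.042, -0.009], [0, 0, 0], [0, 0, 0], [0, 0, 0]]' --twist '[[0, 0, 0], [0, 0, 0], [0, 0, 0.23], [0, 0, 0.23], [0, 0, 0]]'

```text
time: 3.15
eef_pos: [0.5768, -0.0917, 0.3036]
tcp_rot: [-180.0, 0.0, -0.1]
wrist_force: [0.1, -0.7, -0.5]
gripper_width: 0.0877
grasp_force: 0.0
```

```bash
cat >> h.py <<'E'
from scipy.spatial.transform import Rotation as R
def plan(pos,rpy=None,step=0.035):
    """numbers for a move from here: tool-frame shift in units, (turn in units about start tool axes), rows"""
    s=readout.observe(); r=R.from_euler('xyz',s["tcp_rot"],degrees=True)
    v=r.inv().apply(np.array(pos)-s["eef_pos"]); n=int(np.ceil(np.linalg.norm(v)/step))
    t=np.zeros(3) if rpy is None else (r.inv()*R.from_euler('xyz',rpy,degrees=True)).as_rotvec()/.5
    print("shift",np.round(v/.5,4),"rows",n,"each",np.round(v/.5/max(n,1),4),"turn",np.round(t,4))
E
python3 - <<'E'
from h import *
print(show(readout.observe()))
d=get_image("wrist"); cv2.imwrite("pics/w1.png",d["img"]); w=cloud(d); np.save("w1.npy",w)
C=np.linalg.inv(d["extrinsics"]); print(C.round(3))
q=w.reshape(-1,3); q=q[~np.isnan(q[:,0])]; print(np.percentile(q,[1,99],axis=0).round(3))
E
```

```text
{'time': 3.15, 'eef_pos': [0.5768, -0.0917, 0.3036], 'tcp_rot': [-179.999, 0.0104, -0.0947], 'gripper_width': 0.0877, 'grasp_force': 0.0, 'wrist_force': [0.1283, -0.7405, -0.47], 'joint_pos': [-15.8101, 15.7275, 82.0468, -0.0018, 82.236, 74.2849]}
[[-0.002  0.964  0.267  0.65 ]
 [-1.    -0.002 -0.    -0.092]
 [ 0.    -0.267  0.964  0.466]
 [ 0.     0.     0.     1.   ]]
[[ 0.23  -0.525 -0.001]
 [ 0.793  0.398  0.422]]
```

View pics/w1.png

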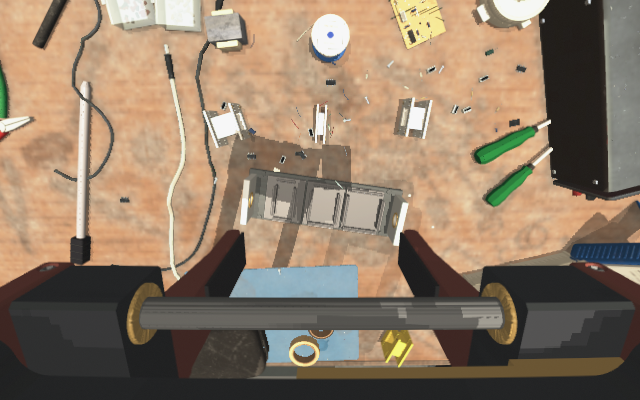

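The wrist view shows the bobbins at (225,122), (320,122) and (413,116). The carrier is at (323,205), with its bays looking narrow, middle, wide from the left, and the spindle handle is at (80,249). Next I'll measure them all in this cloud.

```bash
cat > m.py <<'E'
from h import *
def sel(w,b,z0,z1):
    q=w.reshape(-1,3); x0,x1,y0,y1=b
    return q[(q[:,0]>x0)&(q[:,0]<x1)&(q[:,1]>y0)&(q[:,1]<y1)&(q[:,2]>z0)&(q[:,2]<z1)]
def rect(q): 
    a=cv2.minAreaRect((q[:,:2]*1000).astype(np.float32)); return len(q),np.round(a[0],1),np.round(a[1],1),round(a[2],1)
E
python3 - <<'E'
from m import *
w=np.load("w1.npy")
for nm,b in dict(wide=(.59,.69,-.02,.09),nar=(.59,.69,-.13,-.06),mid=(.6,.69,-.26,-.18)).items():
    q=sel(w,b,.044,.055); print(nm,np.median(q[:,2]).round(4),rect(q))
L=sel(w,(.45,.6,-.02,.05),.050,.062);Rr=sel(w,(.4,.6,-.25,-.17),.050,.062)
cl,cr=[np.array(rect(q)[1]) for q in(L,Rr)]; print(rect(L),rect(Rr),np.median(L[:,2]),np.median(Rr[:,2]))
c=(cl+cr)/2; a=np.degrees(np.arctan2(-(cl-cr)[0],(cl-cr)[1])); print("carrier",c,a,np.linalg.norm(cl-cr))
u=(cl-cr)/np.linalg.norm(cl-cr)
q=sel(w,(.45,.58,-.25,.05),.024,.036); s=(q[:,:2]*1000-c)@u; t=(q[:,:2]*1000-c)@np.array([u[1],-u[0]])
h,e=np.histogram(s[abs(t)<22],np.arange(-102,104,2)); print([(int(x),int(n)) for x,n in zip(e,h) if n>3])
S=sel(w,(.35,.72,.17,.33),.006,.03); print("spindle",rect(S))
for n in ["spindle"]:
    for r in nets.silhouettes("wrist",n)[:2]:
        q=w[r["mask"]]; q=q[q[:,2]>.004]; print(r["p"],r["box"],rect(q),np.percentile(q,[2,50,98],axis=0).round(4).tolist())
        hq=q[q[:,2]>.0165]; print("handle",rect(hq),np.median(hq[:,2]))
        lo=q[(q[:,0]>.45)]; v=cv2.fitLine((lo[:,:2]*1000).astype(np.float32),2,0,.1,.1).ravel();print(v)
E
```

```text
wide 0.05 (273, array([638. ,  38.4]), array([49.9, 39. ]), 16.2)
nar 0.0505 (191, array([638.9, -90.9]), array([14.9, 49.1]), 85.7)
mid 0.05 (273, array([ 646.2, -218.9]), array([27.1, 50.1]), 83.4)
(312, array([533.7,  14.2]), array([ 9.5, 64.7]), 81.3) (304, array([ 501.1, -202.2]), array([ 9.7, 64.2]), 81.3) 0.05644544827324846 0.05639613852464573
carrier [517.4 -94. ] -8.56701400825642 218.84176932203778
[(-90, 17), (-88, 44), (-86, 51), (-84, 7), (-36, 33), (-34, 33), (-32, 27), (-24, 20), (-22, 40), (-20, 46), (18, 40), (20, 37), (22, 20), (42, 23), (44, 38), (46, 33), (70, 6), (72, 44), (74, 41), (76, 20)]
spindle (2060, array([549.1, 269.4]), array([326. , 136.1]), 11.5)
0.72 [68.4, 81.1, 22.9, 182.6] (1931, array([559.5, 274.6]), array([ 21.6, 286.3]), 77.4) [[0.4244, 0.2401, 0.0054], [0.5492, 0.274, 0.0131], [0.6918, 0.3078, 0.0217]]
handle (370, array([492.4, 291.6]), array([ 20.7, 145. ]), 79.4) 0.0204358257288903
[ 9.7474271e-01 -2.2333072e-01  5.7224371e+02  2.6889792e+02]
```

Measured bay openings are 24, 36 and 48 mm for narrow (left), middle and wide (right). The sizes and heights check out, so I'll plan the whole bobbin chain.

```bash
cat > chain.py <<'E'
from h import *
def chain(wps,start=None,step=.036):
    s=readout.observe()
    p,yaw=(np.array(s["eef_pos"]),s["tcp_rot"][2]) if start is None else (np.array(start[:3]),start[3])
    for name,x,y,z,yw in wps:
        dt=(yw-yaw+180)%360-180; tw=-np.radians(dt)/.5; nt=int(np.ceil(abs(tw)/.23)) if abs(dt)>.2 else 0
        if nt: e=round(tw/nt,3); yaw-=np.degrees(e*nt*.5); 
        r=R.from_euler('xyz',[180,0,yaw],degrees=True)
        v=r.inv().apply(np.array([x,y,z])-p)/.5; n=int(np.ceil(np.linalg.norm(v)*.5/step)); k=np.round(v/max(n,1),4); p=p+r.apply(k*n*.5)
        print(name,f"turn {nt}x{e}" if nt else "",f"slide {n} x",k.tolist(),p.round(4),round(yaw,1))
E
python3 - <<'E'
from chain import *
A=-8.6; w=[]
for n,(x,y,a),(X,Y) in (("wide",(.638,.0384,16.3),(.5084,-.1533)),("mid",(.6462,-.2189,-7),(.5174,-.094)),("nar",(.6389,-.091,-3),(.5264,-.0347))):
    w+=[(n+" above",x,y,.11,a),("pick",x,y,.022,a),("lift",x,y,.13,a),("over",X,Y,.13,A),("seat",X,Y,.037,A),("up",X,Y,.13,A)]
chain(w)
E
```

```text
wide above turn 3x-0.187 slide 7 x [0.0274, -0.0309, 0.0553] [0.6379 0.0382 0.11  ] 16.3
pick  slide 3 x [0.0001, -0.0001, 0.0587] [0.638  0.0384 0.022 ] 16.3
lift  slide 4 x [-0.0, 0.0, -0.054] [0.638  0.0384 0.13  ] 16.3
over turn 4x0.218 slide 7 x [-0.0284, 0.0597, -0.0] [ 0.5083 -0.1532  0.13  ] -8.7
seat  slide 3 x [0.0001, 0.0001, 0.062] [ 0.5085 -0.1534  0.037 ] -8.7
up  slide 3 x [-0.0, -0.0, -0.062] [ 0.5085 -0.1534  0.13  ] -8.7
mid above turn 1x-0.058 slide 5 x [0.0579, 0.0193, 0.008] [ 0.6463 -0.2189  0.11  ] -7.0
pick  slide 3 x [-0.0, 0.0, 0.0587] [ 0.6463 -0.2189  0.0219] -7.0
lift  slide 4 x [-0.0, 0.0, -0.054] [ 0.6463 -0.2189  0.1299] -7.0
over turn 1x0.056 slide 5 x [-0.0584, -0.0417, -0.0] [ 0.5175 -0.094   0.1299] -8.6
seat  slide 3 x [-0.0001, 0.0, 0.062] [ 0.5173 -0.094   0.0369] -8.6
up  slide 3 x [0.0, 0.0, -0.062] [ 0.5173 -0.094   0.1299] -8.6
nar above turn 1x-0.195 slide 4 x [0.0606, -0.0047, 0.01] [ 0.6389 -0.0909  0.1099] -3.0
pick  slide 3 x [0.0, 0.0, 0.0586] [ 0.6389 -0.0909  0.022 ] -3.0
lift  slide 3 x [0.0, 0.0, -0.072] [ 0.6389 -0.0909  0.13  ] -3.0
over turn 1x0.195 slide 4 x [-0.0598, -0.0194, 0.0] [ 0.5264 -0.0347  0.13  ] -8.6
seat  slide 3 x [-0.0, 0.0, 0.062] [ 0.5264 -0.0347  0.037 ] -8.6
up  slide 3 x [-0.0, 0.0, -0.062] [ 0.5264 -0.0347  0.13  ] -8.6
```

send_rows --slide '[[0, 0, 0], [0, 0, 0], [0, 0, 0], [0.0274, -0.0309, 0.0553], [0.0274, -0.0309, 0.0553], [0.0274, -0.0309, 0.0553], [0.0274, -0.0309, 0.0553], [0.0274, -0.0309, 0.0553]]' --twist '[[0, 0, -0.187], [0, 0, -0.187], [0, 0, -0.187], [0, 0, 0], [0, 0, 0], [0, 0, 0], [0, 0, 0], [0, 0, 0]]' --claw 1

```text
time: 3.92
eef_pos: [0.6209, 0.0008, 0.1645]
tcp_rot: [180.0, -0.0, 16.2]
wrist_force: [0.9, -0.7, -0.1]
gripper_width: 0.0881
grasp_force: 0.0
```

send_rows --slide '[[0.0274, -0.0309, 0.0553], [0.0274, -0.0309, 0.0553], [0, 0, 0.0587], [0, 0, 0.0587], [0, 0, 0.0587], [0, 0, 0]]' --twist '[[0, 0, 0], [0, 0, 0], [0, 0, 0], [0, 0, 0], [0, 0, 0], [0, 0, 0]]'

```text
time: 4.42
eef_pos: [0.6339, 0.0376, 0.0167]
tcp_rot: [-179.8, 0.5, 16.2]
wrist_force: [0.2, -0.2, 0.4]
gripper_width: 0.0878
grasp_force: 0.0
```

send_rows --slide '[[0, 0, 0], [0, 0, 0], [0, 0, 0], [0, 0, 0], [0, 0, 0], [0, 0, 0], [0, 0, 0], [0, 0, 0]]' --twist '[[0, 0, 0], [0, 0, 0], [0, 0, 0], [0, 0, 0], [0, 0, 0], [0, 0, 0], [0, 0, 0], [0, 0, 0]]' --claw 0 --newtons 15

```text
time: 5.08
eef_pos: [0.6387, 0.038, 0.0225]
tcp_rot: [-180.0, -0.0, 16.1]
wrist_force: [-0.6, -0.6, 0.2]
gripper_width: 0.0383
grasp_force: 0.6
```

send_rows --slide '[[0, 0, 0], [0, 0, 0], [0, 0, -0.03], [0, 0, -0.05], [0, 0, -0.05], [0, 0, -0.05], [0, 0, -0.036], [0, 0, 0]]' --twist '[[0, 0, 0], [0, 0, 0], [0, 0, 0], [0, 0, 0], [0, 0, 0], [0, 0, 0], [0, 0, 0], [0, 0, 0]]'

```text
time: 5.75
eef_pos: [0.6413, 0.0379, 0.134]
tcp_rot: [179.9, -0.4, 16.1]
wrist_force: [0.3, 0.8, -0.2]
gripper_width: 0.0376
grasp_force: 15.0
```

send_rows --slide '[[0, 0, 0], [0, 0, 0], [0, 0, 0], [0, 0, 0], [-0.0284, 0.0597, 0], [-0.0284, 0.0597, 0], [-0.0284, 0.0597, 0], [-0.0284, 0.0597, 0]]' --twist '[[0, 0, 0.218], [0, 0, 0.218], [0, 0, 0.218], [0, 0, 0.218], [0, 0, 0], [0, 0, 0], [0, 0, 0], [0, 0, 0]]'

```text
time: 6.42
eef_pos: [0.5623, -0.0718, 0.1285]
tcp_rot: [-180.0, 0.1, -8.8]
wrist_force: [0.2, -0.3, -1.6]
gripper_width: 0.0378
grasp_force: 15.0
```

send_rows --slide '[[-0.0284, 0.0597, 0], [-0.0284, 0.0597, 0], [-0.0284, 0.0597, 0], [0, 0, 0], [0, 0, 0], [0, 0, 0]]' --twist '[[0, 0, 0], [0, 0, 0], [0, 0, 0], [0, 0, 0], [0, 0, 0], [0, 0, 0]]'

```text
time: 6.92
eef_pos: [0.5079, -0.1528, 0.1293]
tcp_rot: [-180.0, 0.1, -8.9]
wrist_force: [-0.3, 0.6, -0.4]
gripper_width: 0.0378
grasp_force: 15.0
```

```bash
python3 - <<'E'
from h import *
print(show(readout.observe()))
d=get_image("wrist"); cv2.imwrite("pics/w2.png",d["img"]); w=cloud(d); np.save("w2.npy",w)
E
```

```text
{'time': 6.9167, 'eef_pos': [0.5079, -0.1528, 0.1293], 'tcp_rot': [-179.9525, 0.0512, -8.9204], 'gripper_width': 0.0378, 'grasp_force': 15.0, 'wrist_force': [-0.3457, 0.5891, -0.4301], 'joint_pos': [-24.2331, 21.0426, 101.194, 0.0382, 57.8254, 74.667]}
```

View pics/w2.png

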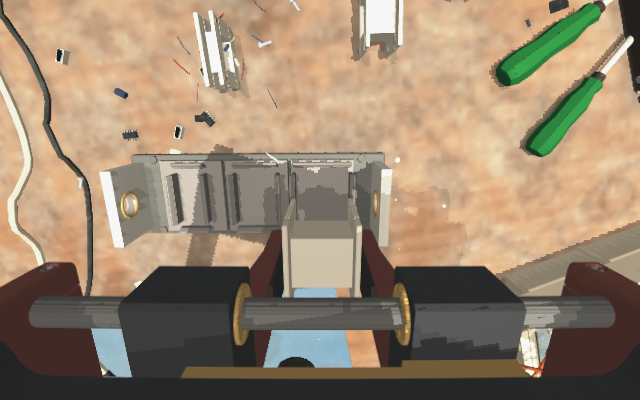

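The wide bobbin is held level, around (320,255), above the right-hand wide saddle. I'll check its carrier-frame position from depth before lowering it.

```bash
python3 - <<'E'
from m import *
w=np.load("w2.npy")
q=sel(w,(.46,.56,-.19,-.11),.149,.165); print("held",np.median(q[:,2]),rect(q))
L=sel(w,(.45,.6,-.02,.05),.050,.062);Rr=sel(w,(.4,.6,-.25,-.17),.050,.062); print(rect(L),rect(Rr))
c=np.array([517.4,-94]);u=np.array([.149,.9888]);t=np.array([.9888,-.149])
q=sel(w,(.45,.58,-.25,.05),.024,.036); s=(q[:,:2]*1000-c)@u
h,e=np.histogram(s,np.arange(-102,104,2)); print([(int(x),int(n)) for x,n in zip(e,h) if n>8])
for nm,b in dict(nar=(.59,.69,-.13,-.06),mid=(.6,.69,-.26,-.18)).items():
    q=sel(w,b,.044,.055); print(nm,np.median(q[:,2]).round(4),rect(q))
E
```

```text
held 0.1572407764800201 (1930, array([ 510.7, -153.3]), array([57.4, 42.7]), 80.8)
(1178, array([533.9,  14.3]), array([10.8, 64.3]), 81.3) (918, array([ 500.7, -202.3]), array([ 9.4, 64.5]), 81.4)
[(-90, 36), (-88, 69), (-86, 63), (-84, 12), (-38, 9), (-36, 66), (-34, 63), (-32, 30), (-24, 75), (-22, 105), (-20, 93), (16, 20), (18, 174), (20, 144), (22, 52), (42, 63), (44, 112), (46, 63), (48, 13), (70, 90), (72, 195), (74, 139), (76, 30)]
nar 0.05 (977, array([638.8, -91.1]), array([15.4, 49.9]), 86.7)
mid 0.0503 (560, array([ 636.3, -217.5]), array([26.1, 31.9]), 81.9)
```

send_rows --slide '[[0, 0, 0.04], [0, 0, 0.05], [0, 0, 0.04], [0, 0, 0.03], [0, 0, 0.015], [0, 0, 0.01], [0, 0, 0], [0, 0, 0]]' --twist '[[0, 0, 0], [0, 0, 0], [0, 0, 0], [0, 0, 0], [0, 0, 0], [0, 0, 0], [0, 0, 0], [0, 0, 0]]'

```text
time: 7.63
eef_pos: [0.5089, -0.1528, 0.0379]
tcp_rot: [180.0, -0.0, -8.8]
wrist_force: [-0.8, -0.2, -0.8]
gripper_width: 0.0377
grasp_force: 15.0
```

send_rows --slide '[[0, 0, 0], [0, 0, 0], [0, 0, 0], [0, 0, 0]]' --twist '[[0, 0, 0], [0, 0, 0], [0, 0, 0], [0, 0, 0]]' --claw 0.55

```text
time: 7.97
eef_pos: [0.5085, -0.1534, 0.0381]
tcp_rot: [180.0, -0.1, -8.9]
wrist_force: [-0.2, -0.7, -0.5]
gripper_width: 0.0482
grasp_force: 0.0
```

send_rows --slide '[[0, 0, -0.03], [0, 0, -0.05], [0, 0, -0.06], [0, 0, -0.046]]' --twist '[[0, 0, 0], [0, 0, 0], [0, 0, 0], [0, 0, 0]]'

```text
time: 8.3
eef_pos: [0.5083, -0.1533, 0.1324]
tcp_rot: [180.0, -0.0, -8.9]
wrist_force: [1.2, 0.4, 0.2]
gripper_width: 0.0481
grasp_force: 0.0
```

send_rows --slide '[[0.0579, 0.0193, 0.008], [0.0579, 0.0193, 0.008], [0.0579, 0.0193, 0.008], [0.0579, 0.0193, 0.008], [0.0579, 0.0193, 0.008], [0, 0, 0], [0, 0, 0]]' --twist '[[0, 0, -0.058], [0, 0, 0], [0, 0, 0], [0, 0, 0], [0, 0, 0], [0, 0, 0], [0, 0, 0]]' --claw 1

```text
time: 8.88
eef_pos: [0.6461, -0.2206, 0.11]
tcp_rot: [-180.0, 0.0, -7.2]
wrist_force: [-0.9, 1.3, 0.3]
gripper_width: 0.0873
grasp_force: 0.0
```

```bash
python3 - <<'E'
from m import *
from chain import chain
print(show(readout.observe()))
d=get_image("wrist"); cv2.imwrite("pics/w3.png",d["img"]); w=cloud(d)
for nm,b in dict(nar=(.59,.69,-.13,-.06),mid=(.6,.69,-.26,-.18)).items():
    q=sel(w,b,.044,.055); print(nm,rect(q))
q=sel(w,(.46,.56,-.20,-.11),.059,.07); print("wide",len(q) and (np.median(q[:,2]),rect(q)))
E
```

```text
{'time': 8.8833, 'eef_pos': [0.6461, -0.2206, 0.11], 'tcp_rot': [-179.9936, 0.0019, -7.227], 'gripper_width': 0.0873, 'grasp_force': 0.0, 'wrist_force': [-0.8597, 1.2603, 0.2819], 'joint_pos': [-24.6483, 33.2284, 82.0052, 0.0062, 64.7701, 72.5761]}
nar (906, array([639. , -91.2]), array([15.4, 49.6]), 86.4)
mid (569, array([ 645.9, -218.7]), array([26.8, 50.1]), 82.9)
wide (np.float64(0.06372083393750597), (205, array([ 520.7, -155.1]), array([38. , 25.1]), 79.9))
```

send_rows --slide '[[0, -0.0035, 0.05], [0, 0, 0.05], [0, 0, 0.04], [0, 0, 0.025], [0, 0, 0.011], [0, 0, 0], [0, 0, 0]]' --twist '[[0, 0, 0], [0, 0, 0], [0, 0, 0], [0, 0, 0], [0, 0, 0], [0, 0, 0], [0, 0, 0]]'

```text
time: 9.52
eef_pos: [0.6456, -0.2182, 0.0233]
tcp_rot: [180.0, -0.0, -7.2]
wrist_force: [0.8, 0.3, 0.4]
gripper_width: 0.0877
grasp_force: 0.0
```

send_rows --slide '[[0, 0, 0], [0, 0, 0], [0, 0, 0], [0, 0, 0], [0, 0, 0], [0, 0, 0], [0, 0, 0], [0, 0, 0]]' --twist '[[0, 0, 0], [0, 0, 0], [0, 0, 0], [0, 0, 0], [0, 0, 0], [0, 0, 0], [0, 0, 0], [0, 0, 0]]' --claw 0 --newtons 15

```text
time: 10.18
eef_pos: [0.6455, -0.2182, 0.0226]
tcp_rot: [-180.0, 0.0, -7.2]
wrist_force: [0.1, -0.2, 0.3]
gripper_width: 0.0378
grasp_force: 0.0
```

send_rows --slide '[[0, 0, 0], [0, 0, 0], [0, 0, 0], [0, 0, -0.03], [0, 0, -0.05], [0, 0, -0.05], [0, 0, -0.05], [0, 0, -0.036]]' --twist '[[0, 0, 0], [0, 0, 0], [0, 0, 0], [0, 0, 0], [0, 0, 0], [0, 0, 0], [0, 0, 0], [0, 0, 0]]'

```text
time: 10.85
eef_pos: [0.6461, -0.2185, 0.1327]
tcp_rot: [180.0, -0.1, -7.2]
wrist_force: [0.4, -0.9, -1.0]
gripper_width: 0.0256
grasp_force: 15.0
```

```bash
python3 - <<'E'
from chain import *
print(show(readout.observe()))
chain([("over",.5174,-.094,.13,-8.6)])
E
```

```text
{'time': 10.85, 'eef_pos': [0.6461, -0.2185, 0.1327], 'tcp_rot': [179.9787, -0.0964, -7.2026], 'gripper_width': 0.0256, 'grasp_force': 14.9952, 'wrist_force': [0.4174, -0.8598, -0.9595], 'joint_pos': [-24.4855, 31.7969, 81.0697, 0.009, 67.035, 72.7135]}
over turn 1x0.049 slide 5 x [-0.0584, -0.0415, 0.0011] [ 0.5173 -0.0941  0.1299] -8.6
```

send_rows --slide '[[0, 0, 0], [-0.0584, -0.0415, 0], [-0.0584, -0.0415, 0], [-0.0584, -0.0415, 0], [-0.0584, -0.0415, 0], [-0.0584, -0.0415, 0], [0, 0, 0], [0, 0, 0]]' --twist '[[0, 0, 0.049], [0, 0, 0], [0, 0, 0], [0, 0, 0], [0, 0, 0], [0, 0, 0], [0, 0, 0], [0, 0, 0]]'

```text
time: 11.52
eef_pos: [0.514, -0.0921, 0.1294]
tcp_rot: [-180.0, 0.2, -8.6]
wrist_force: [0.6, 0.3, -0.2]
gripper_width: 0.0257
grasp_force: 15.0
```

```bash
python3 - <<'E'
from m import *
print(show(readout.observe()))
d=get_image("wrist"); w=cloud(d)
q=sel(w,(.46,.56,-.13,-.05),.145,.168); print("held",np.median(q[:,2]),rect(q),np.percentile(q[:,2],[5,95]))
q=sel(w,(.48,.56,-.19,-.11),.059,.07); print("wide",np.median(q[:,2]),rect(q))
E
```

```text
{'time': 11.5167, 'eef_pos': [0.514, -0.0921, 0.1294], 'tcp_rot': [-179.9629, 0.189, -8.57], 'gripper_width': 0.0257, 'grasp_force': 14.9954, 'wrist_force': [0.5864, 0.3399, -0.1697], 'joint_pos': [-17.747, 20.5083, 102.09, 0.0077, 57.5942, 80.8189]}
held 0.14816141943157773 (4153, array([519.7, -95.3]), array([47.1, 42.6]), 14.4) [0.1459402  0.16465707]
wide 0.0641559863427376 (676, array([ 508.2, -152.8]), array([38.9, 49.9]), 80.9)
```

send_rows --slide '[[0, 0, 0.04], [0, 0, 0.05], [0, 0, 0.04], [0, 0, 0.03], [0, 0, 0.015], [0, 0, 0.01], [0, 0, 0], [0, 0, 0]]' --twist '[[0, 0, 0], [0, 0, 0], [0, 0, 0], [0, 0, 0], [0, 0, 0], [0, 0, 0], [0, 0, 0], [0, 0, 0]]'

```text
time: 12.23
eef_pos: [0.5176, -0.0943, 0.0383]
tcp_rot: [180.0, -0.1, -8.6]
wrist_force: [0.7, -0.3, 0.7]
gripper_width: 0.0261
grasp_force: 15.0
```

send_rows --slide '[[0, 0, 0], [0, 0, 0], [0, 0, 0], [0, 0, 0]]' --twist '[[0, 0, 0], [0, 0, 0], [0, 0, 0], [0, 0, 0]]' --claw 0.41

```text
time: 12.57
eef_pos: [0.5171, -0.0939, 0.0387]
tcp_rot: [180.0, -0.1, -8.6]
wrist_force: [0.2, -0.4, 0.6]
gripper_width: 0.0359
grasp_force: 0.0
```

send_rows --slide '[[0, 0, -0.03], [0, 0, -0.05], [0, 0, -0.06], [0, 0, -0.046]]' --twist '[[0, 0, 0], [0, 0, 0], [0, 0, 0], [0, 0, 0]]'

```text
time: 12.9
eef_pos: [0.5169, -0.0938, 0.1329]
tcp_rot: [180.0, -0.0, -8.6]
wrist_force: [1.1, 1.0, 0.3]
gripper_width: 0.0358
grasp_force: 0.0
```

send_rows --slide '[[0, 0, 0], [0.0606, -0.0047, 0.01], [0.0606, -0.0047, 0.01], [0.0606, -0.0047, 0.01], [0.0606, -0.0047, 0.01], [0, 0, 0], [0, 0, 0]]' --twist '[[0, 0, -0.195], [0, 0, 0], [0, 0, 0], [0, 0, 0], [0, 0, 0], [0, 0, 0], [0, 0, 0]]' --claw 0.6

```text
time: 13.48
eef_pos: [0.6392, -0.0906, 0.1107]
tcp_rot: [-180.0, -0.0, -3.0]
wrist_force: [-1.0, -0.9, 0.9]
gripper_width: 0.0528
grasp_force: 0.0
```

```bash
python3 - <<'E'
from m import *
print(show(readout.observe()))
d=get_image("wrist"); w=cloud(d); cv2.imwrite("pics/w4.png",d["img"])
for nm,b in dict(nar=(.59,.69,-.13,-.06)).items():
    q=sel(w,b,.044,.055); print(nm,rect(q))
q=sel(w,(.48,.56,-.12,-.06),.059,.07); print("mid",np.median(q[:,2]),rect(q))
E
```

```text
{'time': 13.4833, 'eef_pos': [0.6392, -0.0906, 0.1107], 'tcp_rot': [-179.9974, -0.0037, -2.9754], 'gripper_width': 0.0528, 'grasp_force': 0.0, 'wrist_force': [-1.0145, -0.8573, 0.9023], 'joint_pos': [-14.2004, 30.506, 87.2118, 0.0037, 62.279, 78.7733]}
nar (522, array([638.9, -90.6]), array([14.3, 49.9]), 86.5)
mid 0.06403942723664041 (329, array([525.2, -95.6]), array([26.7, 37.3]), 81.6)
```

Middle is seated too, with its top at 64 mm. Next is the narrow bobbin.

send_rows --slide '[[0, 0, 0.05], [0, 0, 0.05], [0, 0, 0.04], [0, 0, 0.025], [0, 0, 0.012], [0, 0, 0], [0, 0, 0]]' --twist '[[0, 0, 0], [0, 0, 0], [0, 0, 0], [0, 0, 0], [0, 0, 0], [0, 0, 0], [0, 0, 0]]'

```text
time: 14.12
eef_pos: [0.6383, -0.0909, 0.0233]
tcp_rot: [180.0, -0.0, -3.0]
wrist_force: [-0.2, -0.4, 0.2]
gripper_width: 0.0529
grasp_force: 0.0
```

send_rows --slide '[[0, 0, 0], [0, 0, 0], [0, 0, 0], [0, 0, 0], [0, 0, 0], [0, 0, 0], [0, 0, 0], [0, 0, 0]]' --twist '[[0, 0, 0], [0, 0, 0], [0, 0, 0], [0, 0, 0], [0, 0, 0], [0, 0, 0], [0, 0, 0], [0, 0, 0]]' --claw 0 --newtons 15

```text
time: 14.78
eef_pos: [0.6383, -0.0908, 0.0227]
tcp_rot: [-180.0, -0.0, -3.0]
wrist_force: [-0.0, -0.3, 2.9]
gripper_width: 0.0139
grasp_force: 15.0
```

send_rows --slide '[[0, 0, 0], [0, 0, 0], [0, 0, 0], [0, 0, -0.03], [0, 0, -0.05], [0, 0, -0.05], [0, 0, -0.05], [0, 0, -0.036]]' --twist '[[0, 0, 0], [0, 0, 0], [0, 0, 0], [0, 0, 0], [0, 0, 0], [0, 0, 0], [0, 0, 0], [0, 0, 0]]'

```text
time: 15.45
eef_pos: [0.6388, -0.091, 0.1324]
tcp_rot: [180.0, -0.1, -3.0]
wrist_force: [1.0, 0.1, -0.1]
gripper_width: 0.0141
grasp_force: 15.0
```

send_rows --slide '[[0, 0, 0], [-0.0598, -0.0194, 0], [-0.0598, -0.0194, 0], [-0.0598, -0.0194, 0], [-0.0598, -0.0194, 0], [0, 0, 0], [0, 0, 0], [0, 0, 0]]' --twist '[[0, 0, 0.195], [0, 0, 0], [0, 0, 0], [0, 0, 0], [0, 0, 0], [0, 0, 0], [0, 0, 0], [0, 0, 0]]'

```text
time: 16.12
eef_pos: [0.5268, -0.0348, 0.1309]
tcp_rot: [180.0, -0.1, -8.6]
wrist_force: [0.2, 0.2, -0.1]
gripper_width: 0.0137
grasp_force: 15.0
```

```bash
python3 - <<'E'
from m import *
print(show(readout.observe()))
d=get_image("wrist"); w=cloud(d); cv2.imwrite("pics/w5.png",d["img"])
q=sel(w,(.48,.56,-.12,-.06),.059,.07); print("mid",np.median(q[:,2]),rect(q))
E
```

```text
{'time': 16.1167, 'eef_pos': [0.5268, -0.0348, 0.1309], 'tcp_rot': [179.9953, -0.094, -8.5897], 'gripper_width': 0.0137, 'grasp_force': 14.9926, 'wrist_force': [0.2243, 0.1569, -0.0787], 'joint_pos': [-11.276, 20.6691, 101.5373, -0.0004, 57.6995, 87.314]}
mid 0.06409814943822556 (663, array([518.2, -94.5]), array([27. , 49.8]), 81.5)
```

View pics/w5.png

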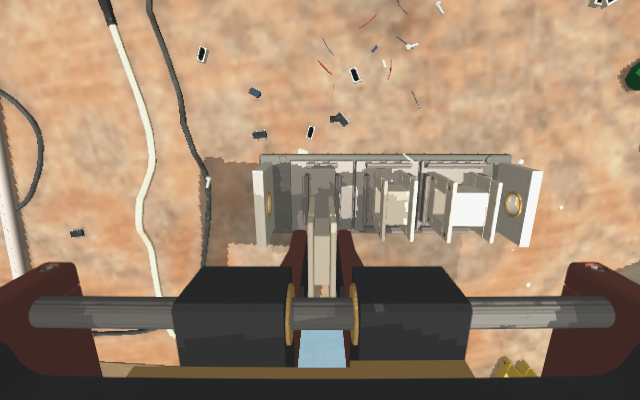

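The narrow bobbin is over the left bay at (322,250), and the other two are seated at (395,205) and (465,210). Next: lower it, release, and go to the spindle.

send_rows --slide '[[0, 0, 0.04], [0, 0, 0.05], [0, 0, 0.04], [0, 0, 0.03], [0, 0, 0.015], [0, 0, 0.011], [0, 0, 0], [0, 0, 0]]' --twist '[[0, 0, 0], [0, 0, 0], [0, 0, 0], [0, 0, 0], [0, 0, 0], [0, 0, 0], [0, 0, 0], [0, 0, 0]]'

```text
time: 16.83
eef_pos: [0.5268, -0.0349, 0.0378]
tcp_rot: [-180.0, -0.1, -8.6]
wrist_force: [-0.2, -0.5, -0.2]
gripper_width: 0.0141
grasp_force: 15.0
```

send_rows --slide '[[0, 0, 0], [0, 0, 0], [0, 0, 0], [0, 0, 0]]' --twist '[[0, 0, 0], [0, 0, 0], [0, 0, 0], [0, 0, 0]]' --claw 0.3

```text
time: 17.17
eef_pos: [0.5261, -0.0346, 0.038]
tcp_rot: [-180.0, -0.1, -8.6]
wrist_force: [0.3, -0.3, 0.4]
gripper_width: 0.0264
grasp_force: 0.0
```

send_rows --slide '[[0, 0, -0.03], [0, 0, -0.05], [0, 0, -0.06], [0, 0, -0.06], [-0.0245, -0.06, -0.02], [-0.0245, -0.06, -0.02], [-0.0245, -0.06, -0.02], [-0.0245, -0.06, -0.02]]' --twist '[[0, 0, 0], [0, 0, 0], [0, 0, 0], [0, 0, 0], [0, 0, 0], [0, 0, 0], [0, 0, 0], [0, 0, 0]]'

```text
time: 17.83
eef_pos: [0.4948, 0.0925, 0.1786]
tcp_rot: [-180.0, -0.0, -8.7]
wrist_force: [0.1, 0.4, -0.0]
gripper_width: 0.0264
grasp_force: 0.0
```

send_rows --slide '[[-0.0245, -0.06, -0.02], [-0.0245, -0.06, -0.02], [-0.0245, -0.06, -0.02], [-0.0245, -0.06, -0.02], [-0.0245, -0.06, -0.02], [-0.0245, -0.06, -0.02], [0, 0, 0], [0, 0, 0]]' --twist '[[0, 0, 0], [0, 0, 0], [0, 0, 0], [0, 0, 0], [0, 0, 0], [0, 0, 0], [0, 0, -0.234], [0, 0, -0.234]]'

```text
time: 18.5
eef_pos: [0.4492, 0.2825, 0.2386]
tcp_rot: [-179.9, -0.1, 5.3]
wrist_force: [-0.6, 0.5, 0.8]
gripper_width: 0.0262
grasp_force: 0.0
```

send_rows --slide '[[0, 0, 0], [0, 0, 0], [0, 0, 0], [0, 0, 0], [0, 0, 0], [0, 0, 0], [0, 0, 0], [0, 0, 0]]' --twist '[[0, 0, -0.234], [0, 0, -0.234], [0, 0, -0.234], [0, 0, -0.234], [0, 0, -0.234], [0, 0, -0.234], [0, 0, -0.234], [0, 0, -0.234]]' --claw 0.7

```text
time: 19.17
eef_pos: [0.4493, 0.2803, 0.2378]
tcp_rot: [180.0, -0.0, 58.8]
wrist_force: [0.1, -0.3, 0.4]
gripper_width: 0.0615
grasp_force: 0.0
```

send_rows --slide '[[0, 0, 0], [0, 0, 0], [0, 0, 0], [0, 0, 0], [0, 0, 0], [0, 0, 0], [0, 0, 0], [0, 0, 0]]' --twist '[[0, 0, -0.234], [0, 0, -0.234], [0, 0, -0.234], [0, 0, -0.234], [0, 0, -0.234], [0, 0, -0.234], [0, 0, -0.234], [0, 0, -0.234]]'

```text
time: 19.83
eef_pos: [0.4493, 0.2803, 0.2378]
tcp_rot: [180.0, -0.0, 112.4]
wrist_force: [0.2, 0.7, -0.3]
gripper_width: 0.0615
grasp_force: 0.0
```

send_rows --slide '[[0, 0, 0], [0, 0, 0], [0, 0, 0], [0, 0, 0], [0, 0, 0], [0, 0, 0], [0, 0, 0], [0, 0, 0]]' --twist '[[0, 0, -0.234], [0, 0, -0.234], [0, 0, -0.234], [0, 0, -0.234], [0, 0, -0.234], [0, 0, -0.234], [0, 0, -0.234], [0, 0, -0.234]]'

```text
time: 20.5
eef_pos: [0.4493, 0.2803, 0.2378]
tcp_rot: [180.0, 0.0, 166.0]
wrist_force: [0.5, -0.2, -0.6]
gripper_width: 0.0614
grasp_force: 0.0
```

```bash
python3 - <<'E'
from m import *
print(show(readout.observe()))
d=get_image("wrist"); w=cloud(d); cv2.imwrite("pics/w6.png",d["img"]); np.save("w6.npy",w)
for r in nets.silhouettes("wrist","spindle")[:2]:
    q=w[r["mask"]]; q=q[q[:,2]>.004]; print(r["p"],r["box"],rect(q))
    v=np.array([-.2233,.9747])
E
```

```text
{'time': 20.5, 'eef_pos': [0.4493, 0.2803, 0.2378], 'tcp_rot': [179.9893, 0.0045, 166.0227], 'gripper_width': 0.0614, 'grasp_force': 0.0, 'wrist_force': [0.5322, -0.1614, -0.6226], 'joint_pos': [24.4786, 13.9379, 94.0298, 0.0059, 72.0222, -51.5459]}
0.78 [327.3, 145.5, 17.0, 194.9] (1581, array([558.5, 273.3]), array([ 17.6, 283.4]), 76.8)
```

View pics/w6.png

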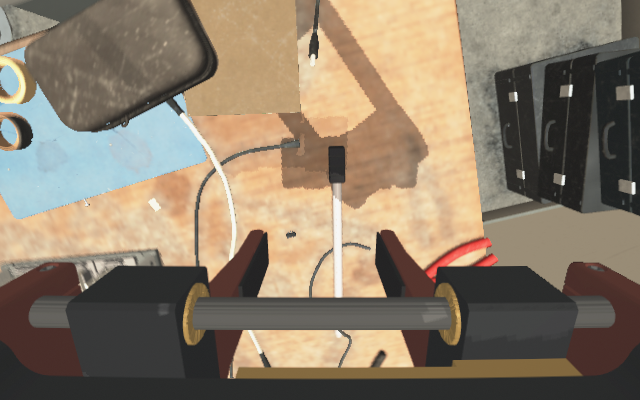

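The handle is at (336,164) and the bar runs down to (338,335), passing over a thin cable. I'll fit the axis and the handle's position.

```bash
python3 - <<'E'
from m import *
w=np.load("w6.npy"); im=cv2.imread("pics/w6.png")
g=im.max(2); q=w.reshape(-1,3); gg=g.ravel()
k=(q[:,0]>.4)&(q[:,0]<.74)&(q[:,1]>.2)&(q[:,1]<.33)&(q[:,2]>.004)&(q[:,2]<.03)
v,u=np.divmod(np.arange(len(q)),640); k&=(u>315)&(u<355)
bar=k&(gg>140)&(q[:,0]>.47); H=k&(gg<70)&(q[:,2]>.014)&(v<190)
B=q[bar]; vx,vy,x0,y0=cv2.fitLine((B[:,:2]*1000).astype(np.float32),2,0,.1,.1).ravel(); 
if vx<0: vx,vy=-vx,-vy
print("bar dir",np.degrees(np.arctan2(vy,vx)),x0,y0,len(B))
top=B[B[:,2]>.008]; s=((top[:,:2]*1000-[x0,y0])@[vx,vy]); print("bar z vs s",np.polyfit(s,top[:,2]*1000,1))
h=q[H]; print("handle",rect(h),np.median(h[:,2]))
s=((h[:,:2]*1000-[x0,y0])@[vx,vy]); t=((h[:,:2]*1000-[x0,y0])@[-vy,vx]); print(np.percentile(s,[1,50,99]),np.percentile(t,[1,50,99]))
sb=((B[:,:2]*1000-[x0,y0])@[vx,vy]); print(np.percentile(sb,[0.5,99.5]))
c=np.array([x0,y0])+np.mean(np.percentile(s,[1,99]))*np.array([vx,vy]); print("handle centre",c)
E
```

```text
bar dir -12.647741 553.29254 276.02658 1080
bar z vs s [-0.01608596 14.09304534]
handle (557, array([441.8, 301.3]), array([18.9, 43.5]), 76.7) 0.021253467963571027
[-135.90453078 -115.36654637  -93.75462843] [-9.32319171 -0.03234734  9.53451782]
[-84.60810806 171.09163461]
handle centre [441.24934171 301.16924658]
```

send_rows --slide '[[0, 0, 0], [0.0124, 0.0186, 0.06], [0.0124, 0.0186, 0.07], [0, 0, 0.07], [0, 0, 0.07], [0, 0, 0.06], [0, 0, 0], [0, 0, 0]]' --twist '[[0, 0, -0.047], [0, 0, 0], [0, 0, 0], [0, 0, 0], [0, 0, 0], [0, 0, 0], [0, 0, 0], [0, 0, 0]]' --claw 0.5

```text
time: 21.27
eef_pos: [0.4405, 0.3008, 0.0717]
tcp_rot: [-179.9, -0.2, 166.9]
wrist_force: [0.3, 0.0, 0.1]
gripper_width: 0.0439
grasp_force: 0.0
```

send_rows --slide '[[0, 0, 0.05], [0, 0, 0.04], [0, 0, 0.02], [0, 0, 0.015], [0, 0, 0.008], [0, 0, 0], [0, 0, 0]]' --twist '[[0, 0, 0], [0, 0, 0], [0, 0, 0], [0, 0, 0], [0, 0, 0], [0, 0, 0], [0, 0, 0]]'

```text
time: 21.85
eef_pos: [0.4423, 0.3017, 0.007]
tcp_rot: [179.9, 0.1, 167.0]
wrist_force: [0.0, 0.8, -0.4]
gripper_width: 0.0442
grasp_force: 0.0
```

```bash
python3 - <<'E'
from h import *
print(show(readout.observe())); plan((.4413,.3012,.003),(180,0,167.35))
E
```

```text
{'time': 21.85, 'eef_pos': [0.4423, 0.3017, 0.007], 'tcp_rot': [179.9424, 0.0573, 167.0238], 'gripper_width': 0.0442, 'grasp_force': 0.0, 'wrist_force': [0.011, 0.8405, -0.3926], 'joint_pos': [26.8979, 31.903, 105.9957, 0.0112, 42.0204, -50.1342]}
shift [ 0.0018 -0.0014  0.008 ] rows 1 each [ 0.0018 -0.0014  0.008 ] turn [ 0.002   0.002  -0.0114]
```

send_rows --slide '[[0.0015, -0.001, 0.007], [0, 0, 0], [0, 0, 0]]' --twist '[[0, 0, -0.011], [0, 0, 0], [0, 0, 0]]'

```text
time: 22.1
eef_pos: [0.4409, 0.3011, 0.0029]
tcp_rot: [180.0, 0.0, 167.4]
wrist_force: [0.5, -0.6, -0.0]
gripper_width: 0.0441
grasp_force: 0.0
```

send_rows --slide '[[0, 0, 0], [0, 0, 0], [0, 0, 0], [0, 0, 0], [0, 0, 0], [0, 0, 0], [0, 0, 0], [0, 0, 0]]' --twist '[[0, 0, 0], [0, 0, 0], [0, 0, 0], [0, 0, 0], [0, 0, 0], [0, 0, 0], [0, 0, 0], [0, 0, 0]]' --claw 0 --newtons 50

```text
time: 22.77
eef_pos: [0.4409, 0.3011, 0.0027]
tcp_rot: [180.0, 0.0, 167.3]
wrist_force: [-0.9, 0.0, 1.2]
gripper_width: 0.0195
grasp_force: 50.0
```

send_rows --slide '[[0, 0, -0.01], [0, 0, -0.03], [0, 0, -0.05], [0, 0, -0.05], [0, 0, -0.05], [0, 0, -0.05], [0, 0, -0.03], [0, 0, 0]]' --twist '[[0, 0, 0], [0, 0, 0], [0, 0, 0], [0, 0, 0], [0, 0, 0], [0, 0, 0], [0, 0, 0], [0, 0, 0]]'

```text
time: 23.43
eef_pos: [0.4427, 0.302, 0.141]
tcp_rot: [179.8, 0.3, 167.4]
wrist_force: [0.8, 0.2, -1.1]
gripper_width: 0.0197
grasp_force: 50.0
```

```bash
python3 - <<'E'
from m import *
from chain import chain
s=readout.observe();print(show(s))
d=get_image("wrist"); w=cloud(d); cv2.imwrite("pics/w7.png",d["img"]); np.save("w7.npy",w)
chain([("pre",.5174+.1495*.42,-.094+.9888*.42,.15,81.4)])
E
```

```text
{'time': 23.4333, 'eef_pos': [0.4427, 0.302, 0.141], 'tcp_rot': [179.7743, 0.2612, 167.3531], 'gripper_width': 0.0197, 'grasp_force': 49.9997, 'wrist_force': [0.7891, 0.1659, -1.0696], 'joint_pos': [26.9128, 20.375, 100.1682, 0.0089, 59.1117, -50.4454]}
pre turn 14x0.214 slide 4 x [0.02, 0.067, -0.0054] [0.5802 0.3213 0.15  ] 81.5
```

View pics/w7.png

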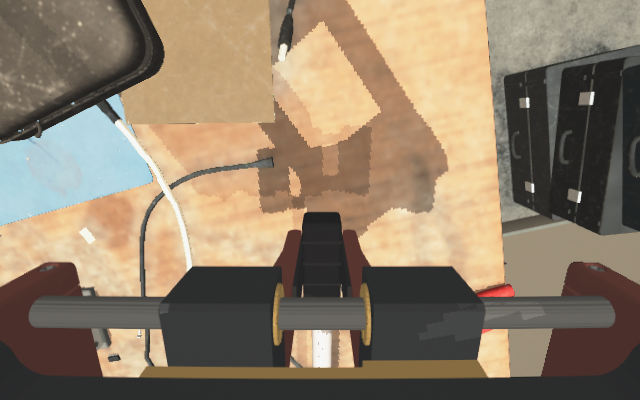

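The handle is gripped at (322,250), in line with the fingers. Turning it to the carrier's axis, then moving to the left of the carrier.

send_rows --slide '[[0, 0, 0], [0, 0, 0], [0, 0, 0], [0, 0, 0], [0, 0, 0], [0, 0, 0], [0, 0, 0], [0, 0, 0]]' --twist '[[0, 0, 0.08], [0, 0, 0.16], [0, 0, 0.18], [0, 0, 0.18], [0, 0, 0.18], [0, 0, 0.18], [0, 0, 0.18], [0, 0, 0.18]]'

```text
time: 24.15
eef_pos: [0.4395, 0.3003, 0.1357]
tcp_rot: [-179.8, -0.0, 129.3]
wrist_force: [-0.4, 0.9, -0.7]
gripper_width: 0.0196
grasp_force: 50.0
```

send_rows --slide '[[0, 0, 0], [0, 0, 0], [0, 0, 0], [0, 0, 0], [0, 0, 0], [0, 0, 0], [0, 0, 0], [0, 0, 0]]' --twist '[[0, 0, 0.18], [0, 0, 0.18], [0, 0, 0.18], [0, 0, 0.18], [0, 0, 0.18], [0, 0, 0.18], [0, 0, 0.18], [0, 0, 0.18]]'

```text
time: 24.82
eef_pos: [0.4396, 0.3003, 0.1357]
tcp_rot: [-179.8, 0.1, 88.0]
wrist_force: [0.4, -0.2, -1.1]
gripper_width: 0.0199
grasp_force: 50.0
```

send_rows --slide '[[0, 0, 0], [0, 0, 0], [0.015, 0.045, 0], [0.02, 0.06, 0], [0.02, 0.063, 0], [0.015, 0.06, 0], [0.01, 0.04, 0], [0, 0, 0]]' --twist '[[0, 0, 0.15], [0, 0, 0.086], [0, 0, 0], [0, 0, 0], [0, 0, 0], [0, 0, 0], [0, 0, 0], [0, 0, 0]]'

```text
time: 25.48
eef_pos: [0.5833, 0.3208, 0.1355]
tcp_rot: [179.9, -0.0, 81.4]
wrist_force: [1.0, 0.4, -0.7]
gripper_width: 0.0196
grasp_force: 50.0
```

send_rows --slide '[[0, 0, 0], [0, 0, 0], [0, 0, 0]]' --twist '[[0, 0, 0], [0, 0, 0], [0, 0, 0]]'

```text
time: 25.73
eef_pos: [0.5772, 0.3204, 0.1364]
tcp_rot: [-179.8, 0.1, 81.5]
wrist_force: [0.2, -0.0, -1.6]
gripper_width: 0.0196
grasp_force: 50.0
```

```bash
python3 - <<'E'
from m import *
s=readout.observe();print(show(s))
for n in("top","side"):
    d=get_image(n); w=cloud(d); cv2.imwrite(f"pics/{n}8.png",d["img"]); np.save(n+"8.npy",w)
    for r in nets.silhouettes(n,"spindle")[:2]:
        q=w[r["mask"]]; q=q[q[:,2]>.004]; print(n,r["p"],r["box"],np.nanpercentile(q,[2,50,98],axis=0).round(4).tolist())
a=cv2.imread("pics/top8.png")[130:260,200:420];b=cv2.imread("pics/side8.png")[130:260,230:450]
cv2.imwrite("pics/c8.png",np.vstack([cv2.resize(i,(500,295)) for i in(a,b)]))
E
```

```text
{'time': 25.7333, 'eef_pos': [0.5772, 0.3204, 0.1364], 'tcp_rot': [-179.8439, 0.0786, 81.5414], 'gripper_width': 0.0196, 'grasp_force': 49.9995, 'wrist_force': [0.1763, -0.0264, -1.6248], 'joint_pos': [23.0327, 30.0685, 83.7215, 0.0158, 66.3842, 31.4851]}
top 0.94 [221.4, 183.6, 98.1, 24.0] [[0.5365, 0.0643, 0.1393], [0.5572, 0.1919, 0.1462], [0.5814, 0.3048, 0.1553]]
top 0.49 [339.1, 198.5, 18.8, 26.5] [[0.4918, -0.0634, 0.0102], [0.5186, -0.0302, 0.015], [0.5576, -0.009, 0.0509]]
side 0.71 [284.7, 134.5, 29.6, 29.8] [[0.536, 0.0602, 0.1369], [0.5596, 0.2162, 0.1453], [0.5917, 0.3218, 0.1554]]
```

View pics/c8.png

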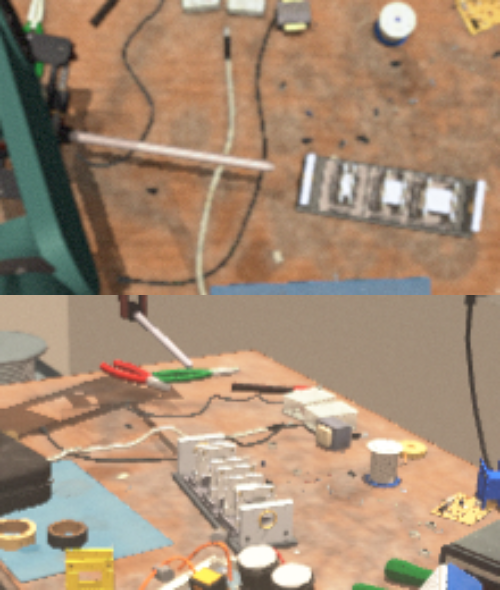

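The top view (upper half) shows the bar at (75,135)–(270,167), pointing at the left cheek, and all three bobbins seated. Next: fit the bar line.

```bash
cat > bar.py <<'E'
from m import *
c=np.array([.5174,-.094]);ang=np.radians(8.6);u=np.array([np.sin(ang),np.cos(ang)]);t=np.array([u[1],-u[0]])
def bar(cam):
    d=get_image(cam); w=cloud(d); E=np.array(d["extrinsics"]); eye=np.linalg.inv(E)[:3,3]
    r=[r for r in nets.silhouettes(cam,"spindle") if r["box"][2]*r["box"][3]>0][:1]
    if not r: print("none");return
    m=r[0]["mask"]; q=w[m]; q=q[~np.isnan(q[:,0])]
    s=(q[:,:2]-c)@u; x=(q[:,:2]-c)@t; z=q[:,2]
    k=(s>.03)&(s<s.max()-.03)&(z>.02)
    for _ in range(4):
        px=np.polyfit(s[k],x[k],1);pz=np.polyfit(s[k],z[k],1)
        k=k&(abs(x-np.polyval(px,s))<.006)&(abs(z-np.polyval(pz,s))<.006)
    # visible centre = axis + ~0.8 radius toward the eye
    pm=np.r_[c+u*s[k].mean()+t*x[k].mean(),z[k].mean()]; e=eye-pm; U=np.r_[u,0]; e-=U*(e@U); e/=np.linalg.norm(e); off=e*.0047
    ox=off[:2]@t; oz=off[2]
    print(cam,round(r[0]["p"],2),"n",k.sum(),"s",s[k].min().round(3),s[k].max().round(3),"slope x,z",px[0].round(4),pz[0].round(4),
      "axis x,z at s=.114,.16,.30 mm:",[(round(1e3*(np.polyval(px,a)-ox),1),round(1e3*(np.polyval(pz,a)-oz),1)) for a in(.114,.16,.30)],"smin",s[(abs(x-np.polyval(px,s))<.006)].min().round(4))
E
python3 - <<'E'
from bar import *
s=readout.observe(); print(show(s)); p=np.array(s["eef_pos"]); print("tcp s,x",(p[:2]-c)@u,(p[:2]-c)@t)
bar("top");bar("side")
# carrier cheeks from top & side
for n in("top","side"):
    w=np.load(n+"8.npy")
    for b in((.45,.6,-.02,.05),(.4,.6,-.25,-.17)):
        q=sel(w,b,.050,.062); a=(q[:,:2]-c)@t; print(n,rect(q),"x",np.percentile(a,[2,98]).round(4),np.median(q[:,2]).round(4))
E
```

```text
{'time': 25.9333, 'eef_pos': [0.5784, 0.3208, 0.1377], 'tcp_rot': [-179.9858, 0.0031, 81.5484], 'gripper_width': 0.0195, 'grasp_force': 49.9997, 'wrist_force': [-0.5536, 0.1804, -0.4924], 'joint_pos': [23.0318, 30.0127, 83.6179, 0.0053, 66.3831, 31.4813]}
tcp s,x 0.41927680877193 -0.0016784714220928476
top 0.68 n 349 s 0.157 0.389 slope x,z -0.002 0.0196 axis x,z at s=.114,.16,.30 mm: [(np.float64(-0.9), np.float64(139.6)), (np.float64(-1.0), np.float64(140.5)), (np.float64(-1.3), np.float64(143.2))] smin 0.1567
side 0.74 n 77 s 0.171 0.388 slope x,z -0.0038 0.0215 axis x,z at s=.114,.16,.30 mm: [(np.float64(-0.3), np.float64(138.9)), (np.float64(-0.5), np.float64(139.9)), (np.float64(-1.0), np.float64(142.9))] smin 0.1715
top (63, array([533.9,  13.4]), array([ 8.5, 62.5]), 80.5) x [-0.0302  0.031 ] 0.056
top (81, array([ 503. , -189.1]), array([38.2, 62.9]), 81.4) x [-0.0307  0.0292] 0.0558
side (51, array([533.3,  13. ]), array([14.3, 65.3]), 80.9) x [-0.0327  0.0283] 0.0538
side (123, array([ 499.8, -192. ]), array([43.8, 63. ]), 87.7) x [-0.0312  0.0293] 0.0546
```

Bar fit: 0.02 rad nose-down, about 1 mm off in x. I'll level it, centre it, and lower it to bore height while still outside the cheek.

send_rows --slide '[[0, 0.0022, 0], [0, 0, 0.04], [0, 0, 0.05], [0, 0, 0.05], [0, 0, 0.04], [0, 0, 0.02], [0, 0, 0.012], [0, 0, 0]]' --twist '[[0, -0.038, 0.006], [0, 0, 0], [0, 0, 0], [0, 0, 0], [0, 0, 0], [0, 0, 0], [0, 0, 0], [0, 0, 0]]'

```text
time: 26.8
eef_pos: [0.5796, 0.3185, 0.0306]
tcp_rot: [-179.9, 1.2, 81.4]
wrist_force: [0.3, -0.3, -0.6]
gripper_width: 0.0195
grasp_force: 50.0
```

send_rows --slide '[[0, 0, 0], [0, 0, 0], [0, 0, 0], [0, 0, 0]]' --twist '[[0, 0, 0], [0, 0, 0], [0, 0, 0], [0, 0, 0]]'

```text
time: 27.13
eef_pos: [0.5808, 0.319, 0.0328]
tcp_rot: [179.9, 1.0, 81.3]
wrist_force: [-0.5, 0.9, -0.8]
gripper_width: 0.0198
grasp_force: 50.0
```

```bash
python3 - <<'E'
from bar import *
s=readout.observe(); print(show(s)); p=np.array(s["eef_pos"]); print("tcp s,x",(p[:2]-c)@u,(p[:2]-c)@t)
for i in range(3): bar("top");bar("side")
E
```

```text
{'time': 27.1333, 'eef_pos': [0.5808, 0.319, 0.0328], 'tcp_rot': [179.9031, 1.0248, 81.3471], 'gripper_width': 0.0198, 'grasp_force': 49.9997, 'wrist_force': [-0.4589, 0.9109, -0.8429], 'joint_pos': [23.3406, 37.2456, 87.4115, -1.1128, 55.8087, 32.6217]}
tcp s,x 0.4178259909534779 0.0009315270577416532
top 0.65 n 216 s 0.159 0.373 slope x,z 0.0035 -0.0013 axis x,z at s=.114,.16,.30 mm: [(np.float64(0.4), np.float64(40.6)), (np.float64(0.6), np.float64(40.5)), (np.float64(1.1), np.float64(40.3))] smin 0.1588
side 0.71 n 81 s 0.161 0.411 slope x,z 0.0049 0.0065 axis x,z at s=.114,.16,.30 mm: [(np.float64(-0.3), np.float64(38.6)), (np.float64(-0.1), np.float64(38.9)), (np.float64(0.6), np.float64(39.8))] smin 0.1611
top 0.94 n 275 s 0.156 0.374 slope x,z 0.0042 0.0008 axis x,z at s=.114,.16,.30 mm: [(np.float64(-0.3), np.float64(39.6)), (np.float64(-0.1), np.float64(39.7)), (np.float64(0.5), np.float64(39.8))] smin 0.1559
side 0.61 n 127 s 0.15 0.399 slope x,z -0.0054 0.0048 axis x,z at s=.114,.16,.30 mm: [(np.float64(1.0), np.float64(38.1)), (np.float64(0.8), np.float64(38.3)), (np.float64(0.0), np.float64(39.0))] smin 0.1499
top 0.85 n 291 s 0.153 0.373 slope x,z 0.0027 0.0005 axis x,z at s=.114,.16,.30 mm: [(np.float64(0.0), np.float64(39.2)), (np.float64(0.1), np.float64(39.2)), (np.float64(0.5), np.float64(39.3))] smin 0.1526
side 0.69 n 74 s 0.162 0.39 slope x,z -0.0059 0.005 axis x,z at s=.114,.16,.30 mm: [(np.float64(0.9), np.float64(37.9)), (np.float64(0.6), np.float64(38.2)), (np.float64(-0.2), np.float64(38.9))] smin 0.162
```

The bar is level and centred within about 0.5 mm, so I'll start inserting it slowly and watch the force.

send_rows --slide '[[-0.015, 0, 0.0003], [-0.025, 0, 0.0005], [-0.025, 0, 0.0005], [-0.015, 0, 0.0003], [-0.01, 0, 0.0002], [-0.01, 0, 0.0002], [0, 0, 0]]' --twist '[[0, 0, 0], [0, 0, 0], [0, 0, 0], [0, 0, 0], [0, 0, 0], [0, 0, 0], [0, 0, 0]]'

```text
time: 28.32
eef_pos: [0.5723, 0.2679, 0.0316]
tcp_rot: [-180.0, 1.1, 81.3]
wrist_force: [-0.1, 0.8, -1.2]
gripper_width: 0.0198
grasp_force: 50.0
```

send_rows --slide '[[-0.01, 0, 0.0002], [-0.01, 0, 0.0002], [-0.01, 0, 0.0002], [0, 0, 0], [0, 0, 0]]' --twist '[[0, 0, 0], [0, 0, 0], [0, 0, 0], [0, 0, 0], [0, 0, 0]]'

```text
time: 28.73
eef_pos: [0.5701, 0.2542, 0.0315]
tcp_rot: [-180.0, 1.1, 81.3]
wrist_force: [0.6, -0.4, -1.0]
gripper_width: 0.0195
grasp_force: 50.0
```

```bash
python3 - <<'E'
from bar import *
s=readout.observe(); print(show(s)); p=np.array(s["eef_pos"]); print("tcp s,x",(p[:2]-c)@u,(p[:2]-c)@t)
for i in range(2): bar("top");bar("side")
n="side";d=get_image(n); cv2.imwrite("pics/s9.png",cv2.resize(d["img"][130:260,240:440],(800,520),interpolation=2))
E
```

```text
{'time': 28.7333, 'eef_pos': [0.5701, 0.2542, 0.0315], 'tcp_rot': [-179.9898, 1.0831, 81.3278], 'gripper_width': 0.0195, 'grasp_force': 49.9996, 'wrist_force': [0.6242, -0.3958, -0.9615], 'joint_pos': [18.2802, 34.9931, 92.7856, -1.2075, 52.7275, 27.688]}
tcp s,x 0.35214103168996896 9.325521252322166e-05
top 0.67 n 256 s 0.088 0.295 slope x,z 0.0002 0.0003 axis x,z at s=.114,.16,.30 mm: [(np.float64(0.1), np.float64(39.0)), (np.float64(0.1), np.float64(39.0)), (np.float64(0.2), np.float64(39.0))] smin 0.088
none
top 0.54 n 199 s 0.118 0.295 slope x,z -0.0021 0.0 axis x,z at s=.114,.16,.30 mm: [(np.float64(0.5), np.float64(39.5)), (np.float64(0.4), np.float64(39.5)), (np.float64(0.1), np.float64(39.5))] smin 0.1176
side 0.71 n 58 s 0.166 0.356 slope x,z 0.0167 0.0203 axis x,z at s=.114,.16,.30 mm: [(np.float64(-2.5), np.float64(36.9)), (np.float64(-1.7), np.float64(37.9)), (np.float64(0.6), np.float64(40.7))] smin 0.1657
```

View pics/s9.png

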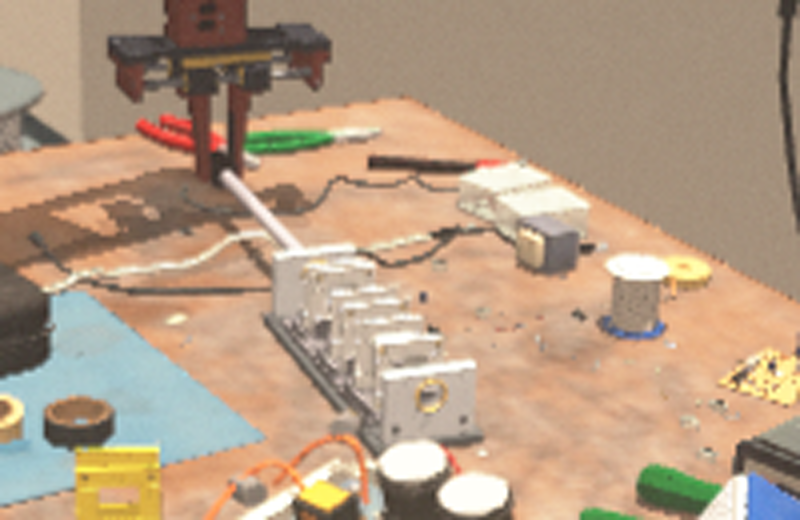

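The bar has entered the left bore at (290,245) with no contact force. Carrying on through the bobbins.

send_rows --slide '[[-0.02, 0, 0.0004], [-0.03, 0, 0.0006], [-0.03, 0, 0.0006], [-0.03, 0, 0.0006], [-0.03, 0, 0.0006], [-0.02, 0, 0.0004], [-0.01, 0, 0.0002], [0, 0, 0]]' --twist '[[0, 0, 0], [0, 0, 0], [0, 0, 0], [0, 0, 0], [0, 0, 0], [0, 0, 0], [0, 0, 0], [0, 0, 0]]'

```text
time: 29.85
eef_pos: [0.5572, 0.1687, 0.0315]
tcp_rot: [-180.0, 1.1, 81.2]
wrist_force: [0.3, 0.9, -0.4]
gripper_width: 0.0194
grasp_force: 50.0
```

send_rows --slide '[[-0.02, 0, 0.0004], [-0.03, 0, 0.0006], [-0.03, 0, 0.0006], [-0.03, 0, 0.0006], [-0.02, 0, 0.0004], [-0.01, 0, 0.0002], [0, 0, 0], [0, 0, 0]]' --twist '[[0, 0, 0], [0, 0, 0], [0, 0, 0], [0, 0, 0], [0, 0, 0], [0, 0, 0], [0, 0, 0], [0, 0, 0]]'

```text
time: 30.52
eef_pos: [0.5471, 0.101, 0.0314]
tcp_rot: [180.0, 1.1, 81.3]
wrist_force: [0.1, 1.0, -1.4]
gripper_width: 0.0198
grasp_force: 50.0
```

```bash
python3 - <<'E'
from bar import *
s=readout.observe(); print(show(s)); p=np.array(s["eef_pos"]); print("tcp s,x",(p[:2]-c)@u,(p[:2]-c)@t)
bar("top")
E
```

```text
{'time': 30.5167, 'eef_pos': [0.5471, 0.101, 0.0314], 'tcp_rot': [179.9869, 1.0668, 81.3103], 'gripper_width': 0.0198, 'grasp_force': 49.9997, 'wrist_force': [0.1414, 1.0485, -1.4477], 'joint_pos': [4.0702, 30.9291, 102.1206, -1.4225, 47.1819, 13.7287]}
tcp s,x 0.1972873811934948 0.000183378787035577
top 0.55 n 66 s 0.031 0.1 slope x,z 0.0011 -0.0033 axis x,z at s=.114,.16,.30 mm: [(np.float64(0.1), np.float64(39.2)), (np.float64(0.1), np.float64(39.0)), (np.float64(0.3), np.float64(38.6))] smin -0.0397
```

send_rows --slide '[[-0.02, 0, 0.0004], [-0.025, 0, 0.0005], [-0.015, 0, 0.0003], [-0.01, 0, 0.0002], [-0.01, 0, 0.0002], [-0.01, 0, 0.0002], [-0.01, 0, 0.0002], [0, 0, 0]]' --twist '[[0, 0, 0], [0, 0, 0], [0, 0, 0], [0, 0, 0], [0, 0, 0], [0, 0, 0], [0, 0, 0], [0, 0, 0]]'

```text
time: 31.28
eef_pos: [0.5392, 0.0508, 0.0313]
tcp_rot: [-180.0, 1.1, 81.3]
wrist_force: [-0.2, 0.2, -1.2]
gripper_width: 0.0196
grasp_force: 50.0
```

send_rows --slide '[[-0.006, 0, 0.0001], [-0.004, 0, 0.0001], [0, 0, 0], [0, 0, 0]]' --twist '[[0, 0, 0], [0, 0, 0], [0, 0, 0], [0, 0, 0]]'

```text
time: 31.62
eef_pos: [0.5387, 0.0468, 0.0314]
tcp_rot: [180.0, 1.1, 81.3]
wrist_force: [-0.2, 0.0, -0.6]
gripper_width: 0.0199
grasp_force: 50.0
```

```bash
python3 - <<'E'
from bar import *
s=readout.observe(); print(show(s)); p=np.array(s["eef_pos"]); print("tcp s,x",(p[:2]-c)@u,(p[:2]-c)@t)
d=get_image("wrist"); w=cloud(d); cv2.imwrite("pics/w10.png",d["img"])
d=get_image("side"); a=cv2.resize(d["img"][170:260,290:380],(580,580),interpolation=2); cv2.imwrite("pics/s10.png",a)
E
```

```text
{'time': 31.6167, 'eef_pos': [0.5387, 0.0468, 0.0314], 'tcp_rot': [179.995, 1.0791, 81.3467], 'gripper_width': 0.0199, 'grasp_force': 49.9997, 'wrist_force': [-0.2394, 0.0361, -0.647], 'joint_pos': [-1.5962, 30.024, 104.2319, -1.4927, 45.8815, 8.0975]}
tcp s,x 0.142382224552942 4.498142006925665e-07
```

View pics/s10.png

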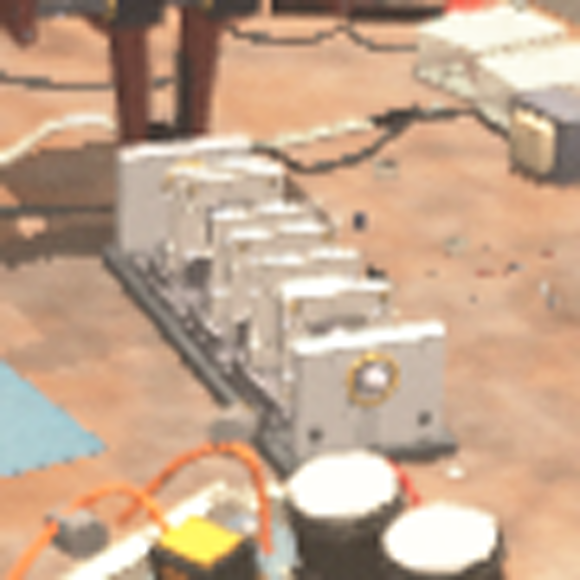

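View pics/w10.png

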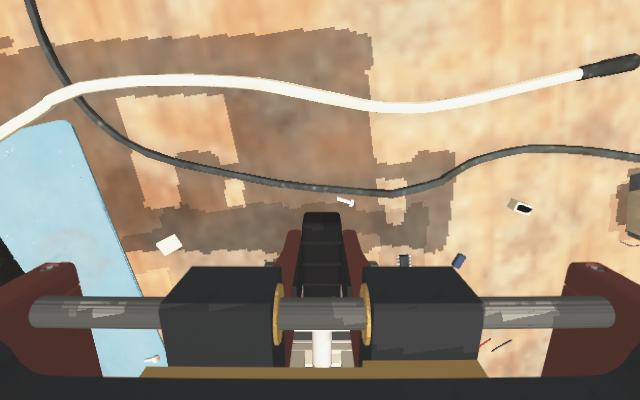

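The side view shows the tip centred in the right bore at (375,378). The last few millimetres go in gently, up to the shoulder contact.

send_rows --slide '[[-0.003, 0, 0], [-0.003, 0, 0.0001], [-0.002, 0, 0], [0, 0, 0], [0, 0, 0]]' --twist '[[0, 0, 0], [0, 0, 0], [0, 0, 0], [0, 0, 0], [0, 0, 0]]'

```text
time: 32.13
eef_pos: [0.538, 0.0427, 0.0314]
tcp_rot: [-180.0, 1.1, 81.3]
wrist_force: [-0.2, 0.7, -0.6]
gripper_width: 0.0196
grasp_force: 50.0
```

send_rows --slide '[[-0.002, 0, 0], [0, 0, 0], [0, 0, 0]]' --twist '[[0, 0, 0], [0, 0, 0], [0, 0, 0]]'

```text
time: 32.38
eef_pos: [0.5379, 0.0418, 0.0314]
tcp_rot: [180.0, 1.1, 81.3]
wrist_force: [0.1, 0.3, -0.6]
gripper_width: 0.0197
grasp_force: 50.0
```

send_rows --slide '[[-0.002, 0, 0], [0, 0, 0], [0, 0, 0]]' --twist '[[0, 0, 0], [0, 0, 0], [0, 0, 0]]'

```text
time: 32.63
eef_pos: [0.5379, 0.0417, 0.0314]
tcp_rot: [180.0, 1.0, 81.3]
wrist_force: [-0.5, 5.5, -2.0]
gripper_width: 0.0196
grasp_force: 50.0
```

Contact at +5.5 N, so the shoulder is against the cheek. Releasing and backing away.

send_rows --slide '[[0, 0, 0.002], [0, 0, 0], [0, 0, 0]]' --twist '[[0, 0, 0], [0, 0, 0], [0, 0, 0]]'

```text
time: 32.88
eef_pos: [0.5381, 0.0417, 0.0305]
tcp_rot: [180.0, 1.0, 81.3]
wrist_force: [0.3, 4.7, -0.3]
gripper_width: 0.0196
grasp_force: 50.0
```

send_rows --slide '[[0, 0, 0], [0, 0, 0], [0, 0, 0], [0, 0, 0], [0, 0, 0], [0, 0, 0]]' --twist '[[0, 0, 0], [0, 0, 0], [0, 0, 0], [0, 0, 0], [0, 0, 0], [0, 0, 0]]' --claw 0.5

```text
time: 33.38
eef_pos: [0.5377, 0.0406, 0.0304]
tcp_rot: [180.0, 1.1, 81.3]
wrist_force: [-0.2, -0.0, 0.9]
gripper_width: 0.0436
grasp_force: 0.0
```

send_rows --slide '[[0, 0, -0.02], [0, 0, -0.04], [0, 0, -0.06], [0, 0, -0.06], [0.01, 0, -0.06], [0.03, 0, -0.06], [0.03, 0, -0.06], [0, 0, 0]]' --twist '[[0, 0, 0], [0, 0, 0], [0, 0, 0], [0, 0, 0], [0, 0, 0], [0, 0, 0], [0, 0, 0], [0, 0, 0]]'

```text
time: 34.05
eef_pos: [0.5476, 0.0809, 0.2166]
tcp_rot: [179.4, 0.9, 81.4]
wrist_force: [1.2, 0.8, 1.0]
gripper_width: 0.044
grasp_force: 0.0
```

send_rows --slide '[[0.06, 0, 0], [0.06, 0, 0], [0.06, 0, 0], [0, 0, 0], [0, 0, 0], [0, 0, 0]]' --twist '[[0, 0, 0], [0, 0, 0], [0, 0, 0], [0, 0, 0], [0, 0, 0], [0, 0, 0]]'

```text
time: 34.55
eef_pos: [0.5565, 0.1672, 0.2078]
tcp_rot: [-180.0, 1.1, 81.4]
wrist_force: [-0.1, -0.7, 0.4]
gripper_width: 0.0435
grasp_force: 0.0
```

```bash
python3 - <<'E'
from bar import *
s=readout.observe(); print(show(s))
d=get_image("top"); w=cloud(d); a=d["img"][150:250,300:430]
e=get_image("side"); b=e["img"][170:260,290:407]
cv2.imwrite("pics/f.png",np.vstack([cv2.resize(i,(380,292),interpolation=2) for i in(a,b)]))
q=w.reshape(-1,3); S=(q[:,:2]-c)@u; X=(q[:,:2]-c)@t
k=(S>.118)&(S<.18)&(abs(X)<.03)&(q[:,2]>.02)&(q[:,2]<.1); print("handle",k.sum(),S[k].min(),S[k].max(),np.median(X[k]),np.percentile(q[k,2],[10,50,90]))
for n,s0,wd in(("nar",.06,14),("mid",0,26),("wide",-.06,38)):
    k=(abs(S-s0)<.027)&(abs(X)<.035)&(q[:,2]>.057)&(q[:,2]<.08); print(n,k.sum(),np.median(q[k,2]).round(4),"s",np.percentile(S[k],[2,98]).round(4),"x",np.percentile(X[k],[2,98]).round(4))
E
```

```text
{'time': 34.55, 'eef_pos': [0.5565, 0.1672, 0.2078], 'tcp_rot': [-179.9604, 1.1341, 81.3926], 'gripper_width': 0.0435, 'grasp_force': 0.0, 'wrist_force': [-0.1331, -0.6579, 0.4126], 'joint_pos': [10.613, 20.0807, 89.5524, -1.1203, 70.7811, 19.5935]}
handle 99 0.11846544934862545 0.15726979769620636 -0.00027973037764093356 [0.04229162 0.04614898 0.04849625]
nar 43 0.0633 s [0.0514 0.0651] x [-0.0225  0.025 ]
mid 51 0.0625 s [-0.0155  0.011 ] x [-0.0239  0.0237]
wide 56 0.0628 s [-0.0802 -0.0418] x [-0.0245  0.0217]
```

View pics/f.png

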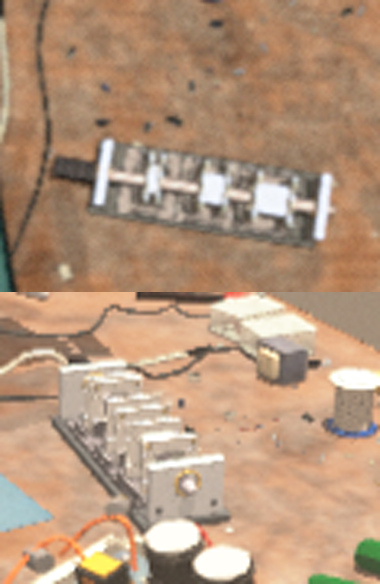

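The spindle runs through both cheeks, from the handle at (75,167) to the tip past the right cheek at (330,208). All three bobbins are seated within about 2 mm and the arm is clear, so I'm handing in.

```bash
python3 -c "
from workcell import job
print(job.close_job())"
```

```text
the job is handed in; nothing more can be done
None
```

All three bobbins are seated in the saddles that fit them. The spindle is home, its shoulder against the left cheek and let go, and the job is handed in; the hand-in gave no pass or fail result.

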